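# Weigh down the sample press with the full tin

## Robot

A 7-joint arm with a two-finger parallel gripper is mounted at the origin on the work surface. World frame = base frame: x ahead of the robot, y to its left, z up, the work surface at z = 0. Lengths are in m, angles in rad, forces in N, time in s.
With the tool pointing down it reaches from about 0.425 to 1.025 m from the base axis. Payload 3.6 kg.
Tool frame: the origin (TCP) lies at the very end of the fingers, on their centre line; the grasp point (between the pads) lies 19 mm behind it; x points along the fingers, y is the direction in which the jaws open and shut, and the axes are right-handed (so a half turn about x gives the same grasp; the last joint's range is limited). The gripper opens to 85 mm and grips with 20 to 120 N. Pads are 22 mm wide; open, the fingers measure 114 mm over their backs; the gripper's body (76 mm by 85 mm) begins 54 mm behind the grasp point. The pads swing forward as they close: fully open they stand 13 mm farther back than shut.
Start: joints at [1.129, 0.591, 0.048, 1.609, -0.033, 0.943, -0.034], TCP at [0.248, -0.681, 0.231] pointing down, gripper open.
Joint ranges: [-2.69, 2.69], [-0.47, 2.24], [-1.27, 1.36], [0.19, 2.51], [-1.53, 4.68], [0.08, 2.07], [-3.09, 3.09]. Speed limits (rad/s): [2.57, 2.57, 3.14, 3.14, 3.14, 3.14, 3.14].

## Interface

Orientations are given as a unit quaternion [x, y, z, w].
In Python, from workcell import arm gives the robot as it stands.
- The arm moves only by the tool carry_out, never from a script. Its argument "plan" is a list of rows, each an object with "linear": the shift along the tool's x, y, z in mm, a list of three; "yaw": the turn about the tool's x in rad. A call has 1 to 8 rows; each row shifts and turns the pose as measured when the row begins, along the tool's axes as they then stand; what a row does not reach is not made up. A row lasts 1/12 s, in which the tool goes at most 41.7 mm and 7.16 degrees, less where a joint would pass 70% of its speed; a pose out of reach is approached as far as the arm can. A call with a gripper value outside its range is refused whole. "gripper" is the gripper's target within -1 to 1 (fully open at 1, half-way at 0, shut at -1), set as the call begins (left out, the last holds). The fingers move at their own pace and stop on an object; "grip_force" is the grip in N (left out, the last holds). Time passes only in rows, so rows that do not move let the fingers close. It gives the time, the measured TCP pose, the force and the opening at its end, in the units of the state.
- arm.read_state(): the state, without advancing time (a new reading comes with each control period).
- arm.grab_frame(name): name is "scene" or "top" or "wrist"; returns a dict with "img" (400x640x3 uint8, red, green, blue), "z_map" (400x640 float32, m along the optical axis (not along the pixel's ray), 0 where there is no reading), "camera_matrix" (3x3 intrinsics, pixels), "k1" (the pictures are not rectified: a ray, as slopes to the right and down, at radius r is drawn at 1 + k1 r^2 times it, then the intrinsics apply), "position" and "attitude" of the camera in the world. Camera axes: x right, y down, z forward; pixel columns grow to the right and rows downward; lengths in m; the calibration is good to about 2 mm. A picture is of the moment at which its call begins.
- arm.hand_in(): hands the job in, once; it reports no verdict.
The state is a dict: "time_s": time; "joint_pos": joint angles; "dq": joint speeds; "joint_efforts": joint torques, N m; "ee_pos": TCP position; "orientation": TCP orientation; "force": force on the tool from outside, world axes, zero at the start; "ft_torque": the same for the moment, N m; "grip_width": finger opening in m.
Only numpy, scipy, OpenCV 4.12 (cv2) and the standard library are available. Lean on these libraries where they do the work, as an engineer would, in place of code of your own. Each camera call takes 0.05 s, during which the arm holds its last target.

## Task

A glued sample is setting in the small press and needs weight on it: find by lifting which of the three identical tins is the full one, stand that tin on end on the desk and let go of it, then take it again by its top and set it down gently, upright, in the seat on the press's sprung plate so that its weight alone holds the plate fully down. Leave the other two tins on the desk and do not disturb the mug, the glue bottle or the tape roll.

Things in the scene. Friction and masses are not known exactly. Their poses are not given: they have to be found in the camera images.
- tin_a_mid (a point): One of three identical closed tins of drawing pins (plain steel, white paper label on top), 110 mm long x 56 mm wide x 42 mm high as it lies; this point is its centre. x runs along the 110 mm, y along the 56 mm, z along the 42 mm (up as it lies). One of the three tins, not always the same one, is full (0.54 to 0.66 kg, weight in the middle); the other two are almost empty (0.15 to 0.17 kg).
- tin_b_mid (a point): Another of three identical closed tins of drawing pins (plain steel, white paper label on top), 110 mm long x 56 mm wide x 42 mm high as it lies; this point is its centre. x runs along the 110 mm, y along the 56 mm, z along the 42 mm (up as it lies). One of the three tins, not always the same one, is full (0.54 to 0.66 kg, weight in the middle); the other two are almost empty (0.15 to 0.17 kg).
- tin_c_mid (a point): The last of three identical closed tins of drawing pins (plain steel, white paper label on top), 110 mm long x 56 mm wide x 42 mm high as it lies; this point is its centre. x runs along the 110 mm, y along the 56 mm, z along the 42 mm (up as it lies). One of the three tins, not always the same one, is full (0.54 to 0.66 kg, weight in the middle); the other two are almost empty (0.15 to 0.17 kg).
- seat (a point): Centre of the seat on the press's sprung plate, on the surface where the tin stands (about 50 mm above the desk, plate up); z is up. The seat is 52 mm along its x and 66 mm along its y, inside a lip 6 mm high and 4 mm thick: a tin on end (42 x 56 mm) fits with 5 mm to spare on each side when its 56 mm lies along the seat's y.
- press: The sample press, fixed to the desk; origin under its centre on the desk, axes as the seat's. Wooden base 130 x 140 mm, metal plate 124 x 134 mm above it, four steel guide posts 52 mm off the centre in x and 57 mm in y that end 64 mm above the desk.
- platen (a joint): How far the sprung plate has sunk, m: 0 up, 0.010 fully down. It starts to sink under 1.2 N and is fully down at 4.2 N (300 N/m), so a nearly empty tin sinks it about 1 mm and the full tin takes it fully down.
- mug_mid (a point): White mug, 80 mm across, 95 mm high, handle on one side, a bystander; this point is its centre.
- glue_mid (a point): White glue bottle, 52 mm across, 130 mm high, a bystander; this point is its centre.
- tape_mid (a point): Roll of tape lying flat, 80 mm across, 24 mm high, a bystander; this point is its centre.
Things that resemble listed ones, but are neither listed nor needed, are in the scene too. What is shaped like the part that bears tin_c_mid but green is not meant.

How it is judged:
By the outcome, as a careful person would: the job done as asked, in the order asked, and still so for the second after the job is handed in, with the robot touching nothing.
It also fails if it takes over 72 s, if anything falls off the work surface, if the arm or the gripper's body presses on something with over 40 N, if the wrist force passes 120 N, or if a joint passes its speed limit or range.

## Working session

There is one attempt and no reset: what is moved stays moved. The work goes in short steps, Python scripts to look and compute and a tool call to move; the robot and the scene stay as the last step left them, time stands still between calls to the robot, and variables do not carry over. Pictures are saved under pics/ and viewed, and the job is handed in when it is done.

Besides the shell and the picture viewer there is one more tool, called after ">>>" as a command line: name --argument value ..., lists and objects as JSON in quotes. carry_out: Moves the arm, as the interface text tells. Its arguments: {"type":"object","properties":{"plan":{"type":"array"},"gripper":{"type":"number"},"grip_force":{"type":"number"}},"required":["plan"]}

```bash
ls; mkdir -p pics
cat > h.py <<'E'
import numpy as np, cv2
from workcell import arm
from scipy.spatial.transform import Rotation as R
def pose(): 
    s=arm.read_state(); return s
def att(f):
    a=np.array(f["attitude"],float)
    return a if a.shape==(3,3) else R.from_quat(a).as_matrix()
def cloud(f):
    z=f["z_map"]; K=np.array(f["camera_matrix"]); h,w=z.shape
    u,v=np.meshgrid(np.arange(w),np.arange(h))
    pts=np.stack([u,v],-1).reshape(-1,1,2).astype(float)
    n=cv2.undistortPoints(pts,K,np.array([f["k1"],0,0,0.])).reshape(h,w,2)
    P=np.dstack([n*z[...,None],z])
    W=P@att(f).T+np.array(f["position"]); W[z==0]=np.nan
    return W
E
python3 - <<'E'
from h import *
print(arm.read_state())
for n in ["top","scene","wrist"]:
    f=arm.grab_frame(n); cv2.imwrite(f"pics/{n}0.png",f["img"][...,::-1]); np.save(f"{n}0.npy",cloud(f)); print(n,f["position"],f["attitude"],f["k1"],f["camera_matrix"])
E
```

```text
pics
{'time_s': 0.0, 'joint_pos': array([ 1.12849409,  0.59212201,  0.04827675,  1.60983394, -0.03330417,
        0.94264569, -0.03369411]), 'dq': array([ 5.33343493e-04,  1.32036093e-03,  4.83588370e-04,  6.05824958e-04,
        4.66506182e-04, -7.17056411e-05, -3.36162254e-04]), 'joint_efforts': array([ 3.84155726e-06, -5.48691308e+01,  1.54636972e+00, -1.98126304e+01,
        9.41764098e-03,  8.76193779e-03, -1.08376966e-05]), 'ee_pos': array([ 0.24752744, -0.68056774,  0.23013387]), 'orientation': array([-0.69620046, -0.12349173,  0.69654691, -0.12197177]), 'force': array([-0.96844142,  0.59148579, -0.10034517]), 'ft_torque': array([-0.01994966, -0.01770617, -0.02903573]), 'grip_width': 0.0860638299259063}
top [ 0.43159306 -0.00105728  1.05656649] [ 0.71357442 -0.69565344  0.06401014 -0.05273091] 0.02305292549097584 [[435.99624312   0.         316.30113311]
 [  0.         435.99624312 204.18582471]
 [  0.           0.           1.        ]]
scene [ 1.4231137  -0.53108308  0.71628513] [ 0.77242808  0.42581563 -0.23075443 -0.41083854] -0.03287441745251165 [[494.85438479   0.         324.10880243]
 [  0.         494.85438479 193.4954477 ]
 [  0.           0.           1.        ]]
wrist [ 0.30974064 -0.65811641  0.37282611] [ 0.81203354 -0.56827872 -0.07708699  0.10825169] -0.012765219047921113 [[301.96250164   0.         315.03482813]
 [  0.         301.96250164 198.01046039]
 [  0.           0.           1.        ]]
```

View pics/top0.png

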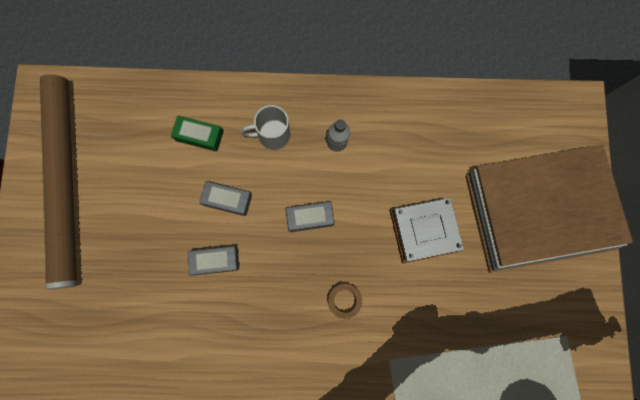

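View pics/scene0.png

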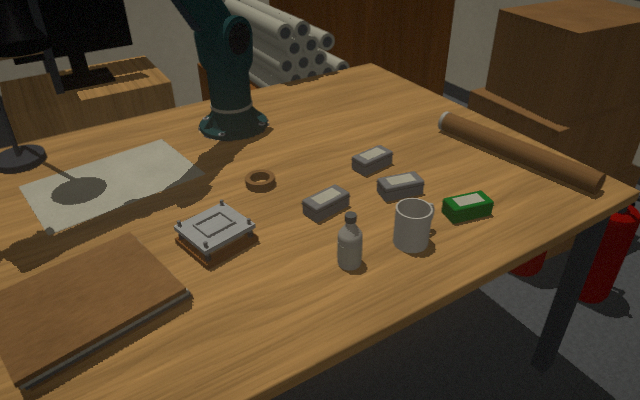

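View pics/wrist0.png

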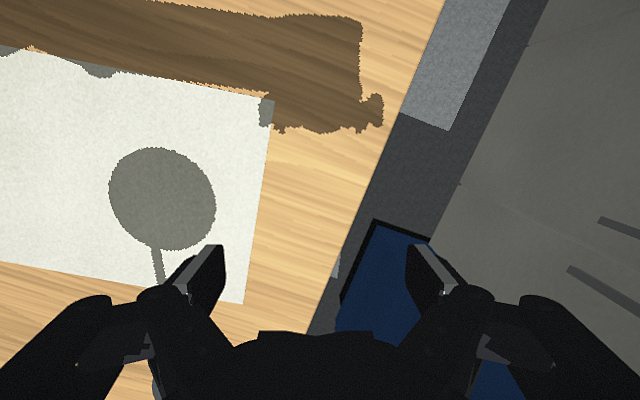

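Top image: grey tins at (226,198), (310,216) and (213,260). The green look-alike at (197,132) is not meant. Mug (272,128), glue (339,136), tape (345,300), press (428,230). Measuring these now.

Run:
```python
from h import *
W=np.load("top0.npy"); im=cv2.imread("pics/top0.png")
Z=W[...,2]
print("desk z",np.nanmedian(Z[100:120,250:300]),np.nanmedian(Z[230:250,100:160]), np.nanmedian(Z[330:350,250:300]))
m=((Z>0.012)).astype(np.uint8)
n,l,s,c=cv2.connectedComponentsWithStats(m)
for i in range(1,n):
    if s[i,4]<60: continue
    P=W[l==i]; zt=np.percentile(P[:,2],90)
    T=P[P[:,2]>zt-0.012]
    (cx,cy),(w,h),a=cv2.minAreaRect(T[:,:2].astype(np.float32)*1000)
    print(c[i].round(),s[i,4],"ztop %.4f"%zt,"rect",round(cx,1),round(cy,1),round(w,1),round(h,1),round(a,1),"mean",T.mean(0).round(4))
cv2.imwrite("pics/crop0.png",cv2.resize(im[100:310,160:480],None,fx=2.5,fy=2.5,interpolation=cv2.INTER_CUBIC))
```

```text
desk z 0.002294680239101954 0.00033485624556250926 0.0005772981752266704
[ 57. 183.] 6373 ztop 0.0606 rect 647.3 595.3 505.4 53.4 8.4 mean [0.6358 0.5911 0.0569]
[269. 127.] 1025 ztop 0.0952 rect 782.2 94.7 80.9 80.0 56.2 mean [0.7815 0.0957 0.0924]
[196. 133.] 1234 ztop 0.0449 rect 771.7 280.6 112.5 59.6 76.4 mean [0.7705 0.2799 0.0423]
[338. 135.] 556 ztop 0.1304 rect 766.4 -62.6 22.6 22.9 6.4 mean [ 0.7655 -0.0627  0.1296]
[548. 208.] 15045 ztop 0.0514 rect 615.1 -570.6 244.8 321.7 11.4 mean [ 0.6142 -0.57    0.0491]
[225. 198.] 1183 ztop 0.0449 rect 611.7 200.7 109.8 56.5 77.6 mean [0.6108 0.2002 0.0422]
[426. 230.] 3344 ztop 0.0547 rect 548.1 -277.1 123.7 135.1 13.0 mean [ 0.5471 -0.2762  0.0519]
[310. 216.] 1151 ztop 0.0450 rect 573.0 -0.3 56.3 110.4 9.6 mean [ 5.724e-01 -2.000e-04  4.250e-02]
[213. 260.] 1244 ztop 0.0448 rect 463.9 222.0 56.3 112.5 7.4 mean [0.4637 0.2208 0.0423]
[345. 301.] 555 ztop 0.0270 rect 378.9 -86.2 77.0 76.7 0.5 mean [ 0.3792 -0.0867  0.0243]
```

View pics/crop0.png

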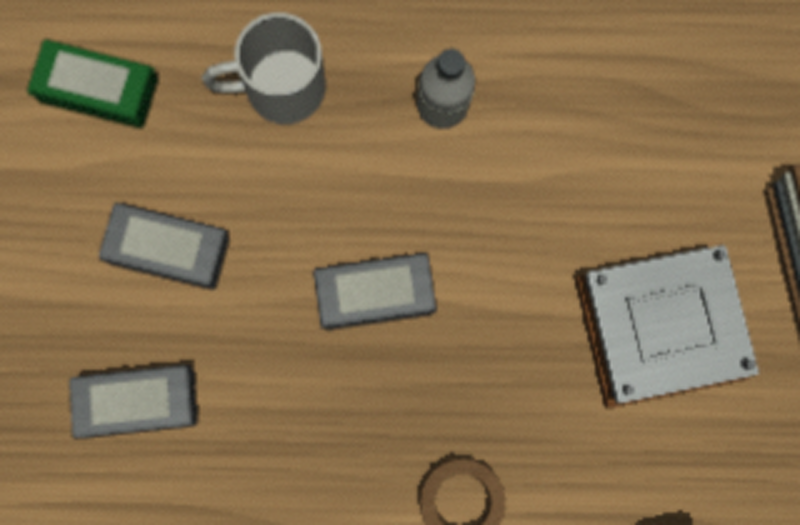

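```bash
cat >> h.py <<'E'
def go(x,y,z,ang=None):
    """remaining move to TCP x,y,z (m), tool-y direction along world angle ang deg (mod 180)"""
    s=arm.read_state(); M=R.from_quat(s["orientation"]).as_matrix(); p=np.array(s["ee_pos"])
    d=np.array([x,y,z])-p
    cur=np.degrees(np.arctan2(M[1,1],M[0,1]))
    if ang is not None:
        e=(ang-cur+90)%180-90   # ccw from above
        print("toolx",M[:,0].round(3),"y-ang %.1f"%cur,"yaw needed %.3f"%(-np.radians(e)))
        if abs(e)>1: 
            M2=R.from_rotvec([0,0,np.radians(e)]).as_matrix()@M
            print("mm after yaw",(M2.T@d*1000).round(1), np.linalg.norm(d))
    L=M.T@d*1000
    print("mm now",L.round(1),"rows>=%.1f"%(np.linalg.norm(L)/41))
    return s
def st(s=None):
    s=s or arm.read_state(); print("t %.2f"%s["time_s"],"p",np.round(s["ee_pos"],4),"F",np.round(s["force"],2),"T",np.round(s["ft_torque"],3),"g %.4f"%s["grip_width"],"q",np.round(s["joint_pos"],2))
E
python3 - <<'E'
from h import *
W=np.load("top0.npy")
# refine tins: top-face only
for n,(u,v) in dict(T1=(226,198),T2=(310,216),T3=(213,260)).items():
    sub=W[v-40:v+40,u-40:u+40].reshape(-1,3); c0=W[v,u]
    P=sub[(abs(sub[:,2]-0.043)<0.006)&(np.hypot(*(sub[:,:2]-c0[:2]).T)<0.07)]
    C=np.cov(P[:,:2].T); w,V=np.linalg.eigh(C); a=np.degrees(np.arctan2(V[1,1],V[0,1]))%180
    (cx,cy),wh,_=cv2.minAreaRect(P[:,:2].astype(np.float32)*1000)
    print(n,cx,cy,wh,"long axis",a,P.mean(0))
st()
go(0.573,0.0,0.15,9.6)
E
```

```text
T1 611.9151000976562 201.01324462890625 (109.02137756347656, 56.08113479614258) long axis 77.16974734649727 [0.61122629 0.20060582 0.04243424]
T2 573.2151489257812 -0.3267478942871094 (55.978370666503906, 109.61443328857422) long axis 99.69724435814777 [ 5.72775054e-01 -1.93154412e-04  4.26743289e-02]
T3 463.95257568359375 222.24075317382812 (56.26924133300781, 112.18675231933594) long axis 97.74564320631991 [0.46382682 0.22163439 0.04241511]
t 0.15 p [ 0.2475 -0.6807  0.2304] F [-0.03 -0.46 -0.11] T [ 0.004 -0.033 -0.068] g 0.0853 q [ 1.13  0.59  0.05  1.61 -0.03  0.94 -0.03]
toolx [-0.001  0.002 -1.   ] y-ang -70.0 yaw needed -1.389
mm after yaw [  79.6  434.6 -616.9] 0.7588072592071226
mm now [  81.3 -528.3 -538.6] rows>=18.5
```

>>> carry_out --plan '[{"linear": [0, -28, -29], "yaw": 0}, {"linear": [0, -28, -29], "yaw": 0}, {"linear": [0, -28, -29], "yaw": 0}, {"linear": [0, -28, -29], "yaw": 0}, {"linear": [0, -28, -29], "yaw": 0}, {"linear": [0, -28, -29], "yaw": 0}, {"linear": [0, -28, -29], "yaw": 0}, {"linear": [0, -28, -29], "yaw": 0}]' --gripper 1 --grip_force 40

```text
time_s: 0.82
ee_pos: [0.3848, -0.3927, 0.2253]
orientation: [-0.695, -0.113, 0.701, -0.116]
force: [0.6, -0.3, 0.8]
grip_width: 0.0855
```

```bash
python3 -c "
from h import *
st();go(0.573,0,0.12,9.7)"
```

```text
t 0.82 p [ 0.3848 -0.3927  0.2253] F [ 0.59 -0.34  0.77] T [ 0.008 -0.045  0.035] g 0.0855 q [ 0.68  0.38  0.03  2.01 -0.    0.75 -0.53]
toolx [-0.008 -0.005 -1.   ] y-ang -71.3 yaw needed -1.414
mm after yaw [ 102.8  251.4 -356.3] 0.4480129497781968
mm now [ 101.8 -311.9 -305.1] rows>=10.9
```

```bash
cat >> h.py <<'E'
def rows(x,y,z,ang=None,step=40,yst=0.12,nmax=24):
    s=arm.read_state(); M=R.from_quat(s["orientation"]).as_matrix(); p=np.array(s["ee_pos"])
    d=np.array([x,y,z])-p
    cur=np.degrees(np.arctan2(M[1,1],M[0,1])); e=0 if ang is None else np.radians((ang-cur+90)%180-90)
    n=max(int(np.ceil(np.linalg.norm(d)*1000/step)),int(np.ceil(abs(e)/yst)),1)
    print("n",n,"e %.3f"%e,"d",d.round(4))
    print([{"linear":[int(round(v)) for v in (R.from_rotvec([0,0,e*i/n]).as_matrix()@M).T@d*1000/n],"yaw":round(-e/n,3)} for i in range(min(n,nmax))])
E
python3 -c "
from h import *
rows(0.573,0,0.11,9.7)"
```

```text
n 12 e 1.414 d [ 0.1882  0.3927 -0.1153]
[{'linear': [9, -26, -25], 'yaw': np.float64(-0.118)}, {'linear': [9, -23, -28], 'yaw': np.float64(-0.118)}, {'linear': [9, -19, -31], 'yaw': np.float64(-0.118)}, {'linear': [9, -16, -33], 'yaw': np.float64(-0.118)}, {'linear': [9, -12, -34], 'yaw': np.float64(-0.118)}, {'linear': [9, -8, -36], 'yaw': np.float64(-0.118)}, {'linear': [9, -3, -36], 'yaw': np.float64(-0.118)}, {'linear': [9, 1, -36], 'yaw': np.float64(-0.118)}, {'linear': [9, 5, -36], 'yaw': np.float64(-0.118)}, {'linear': [9, 9, -35], 'yaw': np.float64(-0.118)}, {'linear': [9, 13, -34], 'yaw': np.float64(-0.118)}, {'linear': [9, 17, -32], 'yaw': np.float64(-0.118)}]
```

>>> carry_out --plan '[{"linear": [9, -26, -25], "yaw": -0.118}, {"linear": [9, -23, -28], "yaw": -0.118}, {"linear": [9, -19, -31], "yaw": -0.118}, {"linear": [9, -16, -33], "yaw": -0.118}, {"linear": [9, -12, -34], "yaw": -0.118}, {"linear": [9, -8, -36], "yaw": -0.118}, {"linear": [9, -3, -36], "yaw": -0.118}, {"linear": [9, 1, -36], "yaw": -0.118}]'

```text
time_s: 1.48
ee_pos: [0.5102, -0.1147, 0.1509]
orientation: [-0.557, -0.43, 0.562, -0.435]
force: [0.8, 0.0, 0.2]
grip_width: 0.0855
```

```bash
python3 -c "
from h import *
st();rows(0.573,0,0.11,9.7)"
```

```text
t 1.48 p [ 0.5102 -0.1147  0.1509] F [0.79 0.01 0.21] T [-0.021 -0.092  0.024] g 0.0855 q [ 0.31  0.47 -0.24  2.12  0.22  0.58 -0.34]
n 4 e 0.425 d [ 0.0628  0.1147 -0.0409]
[{'linear': [10, 8, -32], 'yaw': np.float64(-0.106)}, {'linear': [10, 11, -31], 'yaw': np.float64(-0.106)}, {'linear': [10, 14, -29], 'yaw': np.float64(-0.106)}, {'linear': [10, 17, -28], 'yaw': np.float64(-0.106)}]
```

>>> carry_out --plan '[{"linear": [10, 8, -32], "yaw": -0.106}, {"linear": [10, 11, -31], "yaw": -0.106}, {"linear": [10, 14, -29], "yaw": -0.106}, {"linear": [10, 17, -28], "yaw": -0.106}, {"linear": [0, 0, 0], "yaw": 0}]'

```text
time_s: 1.9
ee_pos: [0.5756, 0.0171, 0.1068]
orientation: [0.446, 0.547, -0.446, 0.55]
force: [0.9, 0.4, 0.6]
grip_width: 0.0857
```

```bash
python3 -c "
from h import *
st();go(0.573,0,0.006,9.7)
f=arm.grab_frame('wrist'); cv2.imwrite('pics/w1.png',f['img'][...,::-1])"
```

```text
t 1.90 p [0.5756 0.0171 0.1068] F [0.94 0.36 0.61] T [ 0.038 -0.036 -0.015] g 0.0857 q [ 0.13  0.6  -0.33  2.03  0.35  0.57 -0.24]
toolx [ 0.002 -0.002 -1.   ] y-ang 11.7 yaw needed 0.036
mm after yaw [100.8  -5.6  16.2] 0.10227610114618473
mm now [100.8  -6.2  16. ] rows>=2.5
```

View pics/w1.png

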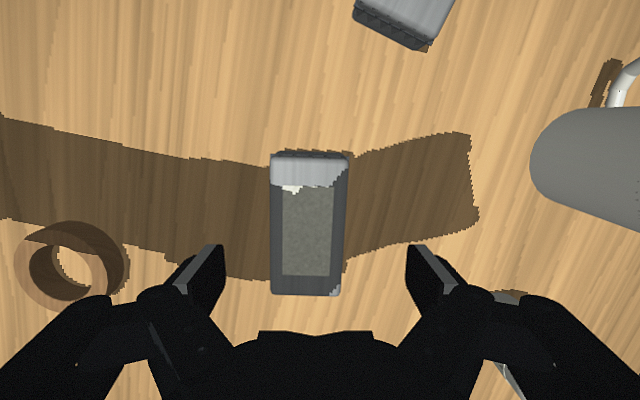

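The wrist view shows tin T2 at about (308,225) between the open fingers, slightly off centre. I'll correct that and go down.

>>> carry_out --plan '[{"linear": [0, -6, 14], "yaw": 0.03}, {"linear": [0, 0, 0], "yaw": 0}, {"linear": [30, 0, 0], "yaw": 0}, {"linear": [30, 0, 0], "yaw": 0}, {"linear": [10, 0, 0], "yaw": 0}, {"linear": [0, 0, 0], "yaw": 0}]'

```text
time_s: 2.45
ee_pos: [0.5699, -0.0143, 0.0376]
orientation: [0.458, 0.532, -0.464, 0.539]
force: [0.5, -0.6, -0.6]
grip_width: 0.0857
```

```bash
python3 -c "
from h import *
st();go(0.573,0,0.006,9.7)"
```

```text
t 2.45 p [ 0.5699 -0.0143  0.0376] F [ 0.52 -0.55 -0.57] T [0.    0.037 0.008] g 0.0857 q [ 0.11  0.69 -0.24  2.07  0.41  0.42 -0.3 ]
toolx [ 0.002 -0.012 -1.   ] y-ang 8.6 yaw needed -0.020
mm after yaw [ 31.5   5.5 -13.9] 0.03483380864430883
mm now [ 31.5   5.2 -14. ] rows>=0.8
```

>>> carry_out --plan '[{"linear": [0, 4, -10], "yaw": -0.02}, {"linear": [0, 0, 0], "yaw": 0}, {"linear": [10, 0, 0], "yaw": 0}, {"linear": [10, 0, 0], "yaw": 0}, {"linear": [8, 0, 0], "yaw": 0}, {"linear": [0, 0, 0], "yaw": 0}]'

```text
time_s: 2.95
ee_pos: [0.5749, -0.0061, 0.0119]
orientation: [0.455, 0.534, -0.458, 0.545]
force: [-0.2, 0.5, 0.6]
grip_width: 0.0855
```

```bash
python3 -c "
from h import *
st();go(0.573,0,0.006,9.7)"
```

```text
t 2.95 p [ 0.5749 -0.0061  0.0119] F [-0.22  0.54  0.57] T [ 0.014  0.062 -0.058] g 0.0855 q [ 0.07  0.74 -0.21  2.07  0.44  0.37 -0.33]
toolx [ 0.009 -0.014 -1.   ] y-ang 9.5 yaw needed -0.003
mm now [ 5.8 -0.9 -6.4] rows>=0.2
```

>>> carry_out --plan '[{"linear": [6, 0, -5], "yaw": 0}, {"linear": [0, 0, 0], "yaw": 0}]'

```text
time_s: 3.12
ee_pos: [0.574, -0.0008, 0.0049]
orientation: [0.455, 0.534, -0.459, 0.545]
force: [0.3, 0.6, -0.3]
grip_width: 0.0855
```

>>> carry_out --plan '[{"linear": [0, 0, 0], "yaw": 0}, {"linear": [0, 0, 0], "yaw": 0}, {"linear": [0, 0, 0], "yaw": 0}, {"linear": [0, 0, 0], "yaw": 0}, {"linear": [0, 0, 0], "yaw": 0}, {"linear": [0, 0, 0], "yaw": 0}]' --gripper -1 --grip_force 40

```text
time_s: 3.62
ee_pos: [0.5739, -0.0002, 0.005]
orientation: [0.455, 0.535, -0.458, 0.545]
force: [-0.2, 0.0, -2.5]
grip_width: 0.0557
```

```bash
python3 -c "
from h import *
st();go(0.573,0,0.006,9.7)"
```

```text
t 3.62 p [ 5.739e-01 -2.000e-04  5.000e-03] F [-0.23  0.04 -2.45] T [ 0.04   0.073 -0.005] g 0.0557 q [ 0.06  0.75 -0.2   2.07  0.44  0.36 -0.34]
toolx [ 0.008 -0.014 -1.   ] y-ang 9.6 yaw needed -0.002
mm now [-1.  -0.9 -0.3] rows>=0.0
```

Gripped at 55.7 mm. Lifting a little to weigh it.

>>> carry_out --plan '[{"linear": [-12, 0, 0], "yaw": 0}, {"linear": [-12, 0, 0], "yaw": 0}, {"linear": [-6, 0, 0], "yaw": 0}, {"linear": [0, 0, 0], "yaw": 0}, {"linear": [0, 0, 0], "yaw": 0}, {"linear": [0, 0, 0], "yaw": 0}]'

```text
time_s: 4.12
ee_pos: [0.5738, -0.0003, 0.0394]
orientation: [0.455, 0.534, -0.458, 0.545]
force: [0.6, -0.6, -1.1]
grip_width: 0.0555
```

```bash
python3 -c "
from h import *
st();go(0.573,0,0.006,9.7)
for i in range(3): arm.grab_frame('wrist'); print(arm.read_state()['force'])
f=arm.grab_frame('scene'); cv2.imwrite('pics/s1.png',f['img'][...,::-1])"
```

```text
t 4.12 p [ 5.738e-01 -3.000e-04  3.940e-02] F [ 0.57 -0.59 -1.13] T [-0.023  0.04  -0.007] g 0.0555 q [ 0.09  0.69 -0.24  2.06  0.42  0.42 -0.32]
toolx [ 0.01  -0.014 -1.   ] y-ang 9.5 yaw needed -0.003
mm now [33.4 -1.  -1. ] rows>=0.8
[-0.48786839 -0.43592151 -1.70329768]
[-0.23256726 -0.14120577 -0.20324072]
[ 0.25109409 -0.98615989 -2.01946428]
```

View pics/s1.png

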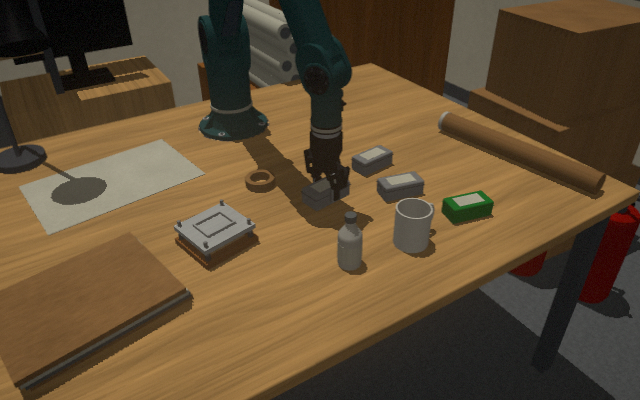

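The scene shows the tin held just above the desk near (322,190). Fz is about -1.3 N, so T2 is a light one. Putting it back.

>>> carry_out --plan '[{"linear": [13, 0, 0], "yaw": 0}, {"linear": [12, 0, 0], "yaw": 0}, {"linear": [5, 0, 0], "yaw": 0}, {"linear": [2, 0, 0], "yaw": 0}, {"linear": [0, 0, 0], "yaw": 0}]'

```text
time_s: 4.73
ee_pos: [0.5737, -0.0006, 0.0046]
orientation: [0.454, 0.535, -0.459, 0.545]
force: [-2.7, -0.2, 15.8]
grip_width: 0.0557
```

>>> carry_out --plan '[{"linear": [0, 0, 0], "yaw": 0}, {"linear": [0, 0, 0], "yaw": 0}, {"linear": [0, 0, 0], "yaw": 0}, {"linear": [0, 0, 0], "yaw": 0}, {"linear": [0, 0, 0], "yaw": 0}]' --gripper 1

```text
time_s: 5.15
ee_pos: [0.5746, -0.0002, 0.0049]
orientation: [0.454, 0.534, -0.459, 0.546]
force: [-0.2, -0.2, -0.4]
grip_width: 0.0851
```

>>> carry_out --plan '[{"linear": [-25, 0, 0], "yaw": 0}, {"linear": [-35, 0, 0], "yaw": 0}, {"linear": [-25, 0, 0], "yaw": 0}, {"linear": [0, 0, 0], "yaw": 0}]'

```text
time_s: 5.48
ee_pos: [0.5723, 0.0014, 0.0907]
orientation: [0.453, 0.536, -0.46, 0.544]
force: [1.3, 0.7, 0.4]
grip_width: 0.0856
```

```bash
python3 -c "
from h import *
st();rows(0.611,0.200,0.09,-13,step=36)"
```

```text
t 5.48 p [0.5723 0.0014 0.0907] F [1.26 0.71 0.37] T [-0.017 -0.088  0.036] g 0.0856 q [ 0.13  0.61 -0.3   2.04  0.37  0.53 -0.28]
n 6 e -0.395 d [ 0.0387  0.1986 -0.0007]
[{'linear': [0, 12, -32], 'yaw': np.float64(0.066)}, {'linear': [0, 10, -32], 'yaw': np.float64(0.066)}, {'linear': [0, 8, -33], 'yaw': np.float64(0.066)}, {'linear': [0, 5, -33], 'yaw': np.float64(0.066)}, {'linear': [0, 3, -34], 'yaw': np.float64(0.066)}, {'linear': [0, 1, -34], 'yaw': np.float64(0.066)}]
```

>>> carry_out --plan '[{"linear": [0, 12, -32], "yaw": 0.066}, {"linear": [0, 10, -32], "yaw": 0.066}, {"linear": [0, 8, -33], "yaw": 0.066}, {"linear": [0, 5, -33], "yaw": 0.066}, {"linear": [0, 3, -26], "yaw": 0.06}, {"linear": [0, 0, -13], "yaw": 0.04}, {"linear": [0, 0, 0], "yaw": 0}, {"linear": [0, 0, 0], "yaw": 0}]'

```text
time_s: 6.15
ee_pos: [0.6091, 0.1739, 0.0864]
orientation: [-0.55, -0.436, 0.555, -0.447]
force: [-0.2, -1.0, 0.6]
grip_width: 0.0856
```

```bash
python3 -c "
from h import *
st();go(0.611,0.200,0.006,-13)"
```

```text
t 6.15 p [0.6091 0.1739 0.0864] F [-0.19 -1.02  0.58] T [ 0.004 -0.026 -0.01 ] g 0.0856 q [-0.24  0.67 -0.18  1.91  0.23  0.59 -0.79]
toolx [ 0.004 -0.018 -1.   ] y-ang -12.7 yaw needed 0.004
mm now [ 79.9  -4.5 -27.2] rows>=2.1
```

>>> carry_out --plan '[{"linear": [0, -4, -15], "yaw": 0}, {"linear": [0, 0, -9], "yaw": 0}, {"linear": [10, 0, 0], "yaw": 0}, {"linear": [25, 0, 0], "yaw": 0}, {"linear": [16, 0, 0], "yaw": 0}, {"linear": [0, 0, 0], "yaw": 0}]'

```text
time_s: 6.65
ee_pos: [0.6106, 0.1868, 0.0314]
orientation: [-0.549, -0.433, 0.558, -0.447]
force: [-0.1, -0.0, -0.7]
grip_width: 0.0857
```

```bash
python3 -c "
from h import *
st();go(0.611,0.200,0.005,-13)"
```

```text
t 6.65 p [0.6106 0.1868 0.0314] F [-0.05 -0.01 -0.68] T [ 0.006  0.029 -0.017] g 0.0857 q [-0.28  0.75 -0.14  1.91  0.25  0.51 -0.83]
toolx [ 0.002 -0.024 -1.   ] y-ang -13.0 yaw needed -0.000
mm now [ 26.   -2.8 -13.6] rows>=0.7
```

>>> carry_out --plan '[{"linear": [8, -2, -13], "yaw": 0}, {"linear": [10, 0, 0], "yaw": 0}, {"linear": [7, 0, 0], "yaw": 0}, {"linear": [0, 0, 0], "yaw": 0}]'

```text
time_s: 6.98
ee_pos: [0.6119, 0.1957, 0.0032]
orientation: [-0.549, -0.431, 0.56, -0.447]
force: [-0.3, 0.5, -0.2]
grip_width: 0.0854
```

```bash
python3 -c "
from h import *
st();go(0.611,0.200,0.005,-13)"
```

```text
t 6.98 p [0.6119 0.1957 0.0032] F [-0.27  0.51 -0.21] T [ 0.017  0.016 -0.059] g 0.0854 q [-0.31  0.8  -0.13  1.9   0.26  0.47 -0.86]
toolx [ 0.001 -0.027 -1.   ] y-ang -13.2 yaw needed -0.004
mm now [-1.9 -1.9 -4. ] rows>=0.1
```

>>> carry_out --plan '[{"linear": [-2, 0, -3], "yaw": 0}, {"linear": [0, 0, 0], "yaw": 0}, {"linear": [0, 0, 0], "yaw": 0}, {"linear": [0, 0, 0], "yaw": 0}, {"linear": [0, 0, 0], "yaw": 0}, {"linear": [0, 0, 0], "yaw": 0}]' --gripper -1 --grip_force 40

```text
time_s: 7.48
ee_pos: [0.6116, 0.1984, 0.0055]
orientation: [-0.548, -0.431, 0.561, -0.447]
force: [0.4, 0.3, -3.4]
grip_width: 0.0554
```

>>> carry_out --plan '[{"linear": [-12, 0, 0], "yaw": 0}, {"linear": [-12, 0, 0], "yaw": 0}, {"linear": [-4, 0, 0], "yaw": 0}, {"linear": [0, 0, 0], "yaw": 0}, {"linear": [0, 0, 0], "yaw": 0}, {"linear": [0, 0, 0], "yaw": 0}]'

```text
time_s: 7.98
ee_pos: [0.6105, 0.1983, 0.0363]
orientation: [-0.547, -0.431, 0.561, -0.446]
force: [0.1, 0.2, -5.3]
grip_width: 0.0551
```

```bash
python3 -c "
from h import *
st();go(0.611,0.2,0.006,-13)
for i in range(3): arm.grab_frame('wrist'); print(arm.read_state()['force'])
"
```

```text
t 7.98 p [0.6105 0.1983 0.0363] F [ 0.06  0.22 -5.32] T [ 0.058 -0.041  0.032] g 0.0551 q [-0.3   0.75 -0.14  1.9   0.24  0.53 -0.85]
toolx [-0.002 -0.029 -1.   ] y-ang -13.2 yaw needed -0.004
mm now [30.2 -0.  -2.7] rows>=0.7
[ 0.24680752 -0.04515903 -6.16017522]
[-0.78215122  0.5049608  -5.24524392]
[-0.27742332  0.07276996 -5.72635072]
```

Fz is about -5.6 N (0.57 kg), against -1.3 N for T2, so T1 is the full tin. I'll set it down, release, slide to its near end, grip lightly there and let it swing to vertical.

>>> carry_out --plan '[{"linear": [13, 0, 0], "yaw": 0}, {"linear": [11, 0, 0], "yaw": 0}, {"linear": [3, 0, 0], "yaw": 0}, {"linear": [1, 0, 0], "yaw": 0}, {"linear": [0, 0, 0], "yaw": 0}]'

```text
time_s: 8.55
ee_pos: [0.6101, 0.1973, 0.0054]
orientation: [-0.546, -0.432, 0.562, -0.447]
force: [-2.0, -1.2, 2.9]
grip_width: 0.0555
```

>>> carry_out --plan '[{"linear": [0, 0, 0], "yaw": 0}, {"linear": [0, 0, 0], "yaw": 0}, {"linear": [0, 0, 0], "yaw": 0}, {"linear": [0, 0, 0], "yaw": 0}, {"linear": [0, 0, 0], "yaw": 0}]' --gripper 1

```text
time_s: 8.97
ee_pos: [0.613, 0.1988, 0.0068]
orientation: [-0.548, -0.431, 0.56, -0.447]
force: [0.4, -0.2, 0.7]
grip_width: 0.0855
```

```bash
python3 -c "
from h import *
st()
a=np.radians(77.2);c=np.array([.6115,.2005])-0.042*np.array([np.cos(a),np.sin(a)]);print(c)
go(c[0],c[1],0.002,-13)"
```

```text
t 8.97 p [0.613  0.1988 0.0068] F [ 0.44 -0.17  0.65] T [ 0.038 -0.087  0.034] g 0.0855 q [-0.31  0.79 -0.13  1.9   0.26  0.48 -0.86]
[0.60219496 0.15954373]
toolx [ 0.001 -0.028 -1.   ] y-ang -13.2 yaw needed -0.003
mm now [ 5.9 -1.6 40.6] rows>=1.0
```

>>> carry_out --plan '[{"linear": [0, -1, 15], "yaw": 0}, {"linear": [2, 0, 14], "yaw": 0}, {"linear": [2, 0, 8], "yaw": 0}, {"linear": [0, 0, 0], "yaw": 0}]'

```text
time_s: 9.3
ee_pos: [0.6028, 0.1591, 0.0038]
orientation: [-0.548, -0.431, 0.56, -0.448]
force: [0.5, -0.7, 0.2]
grip_width: 0.0854
```

```bash
python3 -c "
from h import *
st()
go(.6022,.1595,0.002,-13)
f=arm.grab_frame('wrist'); cv2.imwrite('pics/w2.png',f['img'][...,::-1])"
```

```text
t 9.30 p [0.6028 0.1591 0.0038] F [ 0.49 -0.7   0.21] T [-0.005  0.046 -0.024] g 0.0854 q [-0.26  0.78 -0.12  1.95  0.27  0.44 -0.83]
toolx [ 0.001 -0.029 -1.   ] y-ang -13.2 yaw needed -0.003
mm now [ 1.8 -0.7 -0.3] rows>=0.0
```

View pics/w2.png

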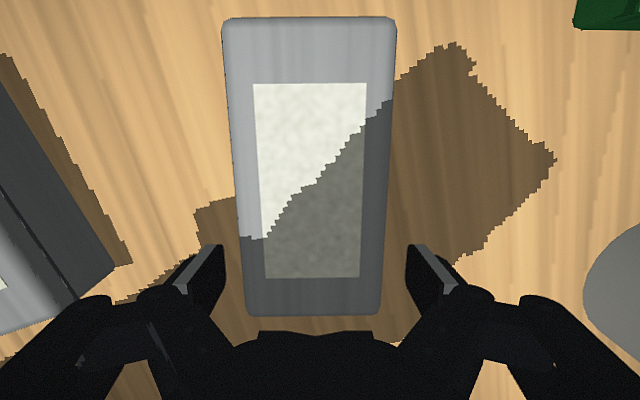

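The wrist view shows T1 between the fingers, its near end at about (313,315) just behind the pads. Now the 20 N grip.

>>> carry_out --plan '[{"linear": [3, 0, 0], "yaw": 0}, {"linear": [0, 0, 0], "yaw": 0}, {"linear": [0, 0, 0], "yaw": 0}, {"linear": [0, 0, 0], "yaw": 0}, {"linear": [0, 0, 0], "yaw": 0}, {"linear": [0, 0, 0], "yaw": 0}, {"linear": [0, 0, 0], "yaw": 0}]' --gripper -1 --grip_force 20

```text
time_s: 9.93
ee_pos: [0.6028, 0.159, 0.0009]
orientation: [-0.548, -0.431, 0.56, -0.447]
force: [-0.6, -1.6, 0.9]
grip_width: 0.056
```

>>> carry_out --plan '[{"linear": [-8, 0, 0], "yaw": 0}, {"linear": [-10, 0, 0], "yaw": 0}, {"linear": [-10, 0, 0], "yaw": 0}, {"linear": [-8, 0, 0], "yaw": 0}, {"linear": [0, 0, 0], "yaw": 0}, {"linear": [0, 0, 0], "yaw": 0}]'

```text
time_s: 10.43
ee_pos: [0.5994, 0.161, 0.038]
orientation: [-0.545, -0.433, 0.562, -0.447]
force: [0.5, -0.3, -5.0]
grip_width: 0.0559
```

```bash
python3 -c "
from h import *
st()
f=arm.grab_frame('scene'); cv2.imwrite('pics/s2.png',cv2.resize(f['img'][90:250,260:500,::-1],None,fx=3,fy=3))"
```

```text
t 10.43 p [0.5994 0.161  0.038 ] F [ 0.51 -0.26 -5.01] T [-0.153  0.059  0.033] g 0.0559 q [-0.25  0.73 -0.15  1.94  0.26  0.5  -0.81]
```

View pics/s2.png

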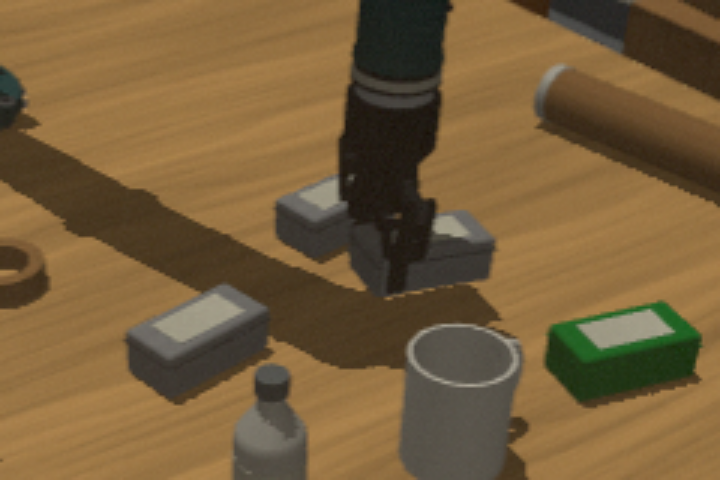

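>>> carry_out --plan '[{"linear": [-20, 0, 0], "yaw": 0}, {"linear": [-25, 0, 0], "yaw": 0}, {"linear": [-25, 0, 0], "yaw": 0}, {"linear": [-10, 0, 0], "yaw": 0}, {"linear": [0, 0, 0], "yaw": 0}, {"linear": [0, 0, 0], "yaw": 0}]'

```text
time_s: 10.98
ee_pos: [0.5969, 0.1624, 0.1174]
orientation: [-0.543, -0.434, 0.564, -0.446]
force: [0.1, -0.5, -6.0]
grip_width: 0.0556
```

```bash
python3 -c "
from h import *
st()
f=arm.grab_frame('scene'); cv2.imwrite('pics/s3.png',cv2.resize(f['img'][90:250,260:500,::-1],None,fx=3,fy=3))"
```

```text
t 10.98 p [0.5969 0.1624 0.1174] F [ 0.11 -0.54 -6.02] T [-0.142  0.003  0.106] g 0.0556 q [-0.22  0.61 -0.19  1.92  0.22  0.66 -0.78]
```

View pics/s3.png

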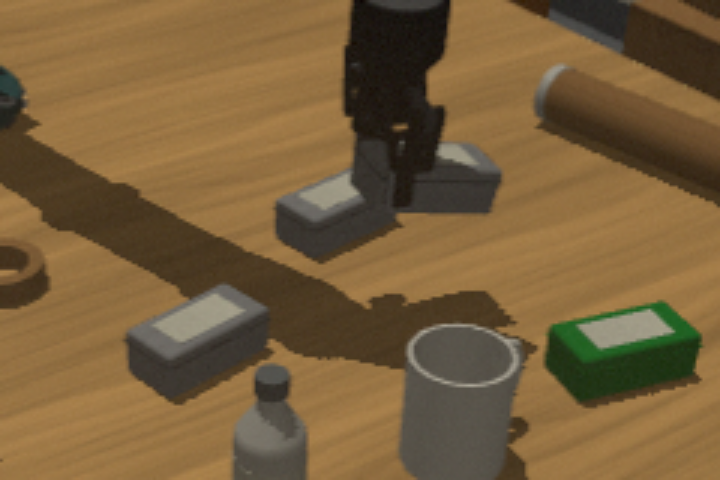

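The tin hangs tilted only about 10–15° (scene crop, tin at (430,180)), with pad friction holding it. I'll bounce the hand up and down so upward acceleration lets it slip round towards hanging.

>>> carry_out --plan '[{"linear": [-40, 0, 0], "yaw": 0}, {"linear": [-40, 0, 0], "yaw": 0}, {"linear": [15, 0, 0], "yaw": 0}, {"linear": [40, 0, 0], "yaw": 0}, {"linear": [-40, 0, 0], "yaw": 0}, {"linear": [-20, 0, 0], "yaw": 0}, {"linear": [0, 0, 0], "yaw": 0}, {"linear": [0, 0, 0], "yaw": 0}]'

```text
time_s: 11.7
ee_pos: [0.5874, 0.1614, 0.1669]
orientation: [-0.525, -0.442, 0.581, -0.438]
force: [0.4, 0.3, -6.0]
grip_width: 0.0555
```

```bash
python3 -c "
from h import *
st()
f=arm.grab_frame('scene'); cv2.imwrite('pics/s4.png',cv2.resize(f['img'][40:220,260:500,::-1],None,fx=3,fy=3))"
```

```text
t 11.70 p [0.5874 0.1614 0.1669] F [ 0.37  0.34 -5.98] T [ 0.047 -0.115 -0.013] g 0.0555 q [-0.2   0.56 -0.21  1.87  0.18  0.81 -0.75]
```

View pics/s4.png

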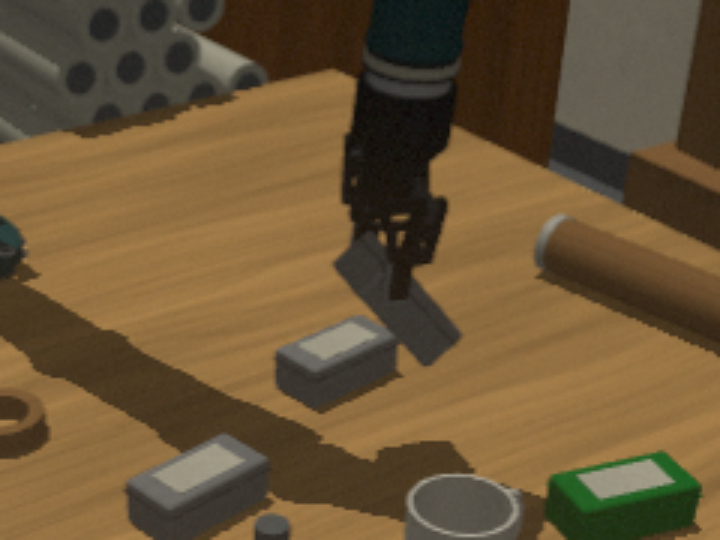

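```bash
python3 -c "
from h import *
st(); go(.6,.16,.15,-13)"
```

```text
t 11.75 p [0.5869 0.1612 0.1669] F [ 0.23  1.01 -5.36] T [ 0.004 -0.139 -0.004] g 0.0560 q [-0.2   0.56 -0.21  1.87  0.18  0.81 -0.75]
toolx [-0.066 -0.046 -0.997] y-ang -13.1 yaw needed -0.001
mm now [16.  13.9 -2.8] rows>=0.5
```

>>> carry_out --plan '[{"linear": [40, 0, 0], "yaw": 0}, {"linear": [10, 0, 0], "yaw": 0}, {"linear": [-10, 0, 0], "yaw": 0}, {"linear": [0, 0, 0], "yaw": 0}, {"linear": [0, 0, 0], "yaw": 0}]'

```text
time_s: 12.17
ee_pos: [0.5849, 0.1595, 0.1294]
orientation: [-0.526, -0.441, 0.58, -0.439]
force: [-0.1, 0.1, -4.8]
grip_width: 0.0554
```

```bash
python3 -c "
from h import *
st(); go(.6,.16,.15,-13)
f=arm.grab_frame('scene'); cv2.imwrite('pics/s5.png',cv2.resize(f['img'][40:220,260:500,::-1],None,fx=3,fy=3))"
```

```text
t 12.17 p [0.5849 0.1595 0.1294] F [-0.13  0.15 -4.8 ] T [-0.043 -0.127 -0.012] g 0.0554 q [-0.21  0.6  -0.2   1.9   0.2   0.73 -0.76]
toolx [-0.06  -0.045 -0.997] y-ang -13.0 yaw needed -0.001
mm now [-21.5  13.6  -2.7] rows>=0.6
```

View pics/s5.png

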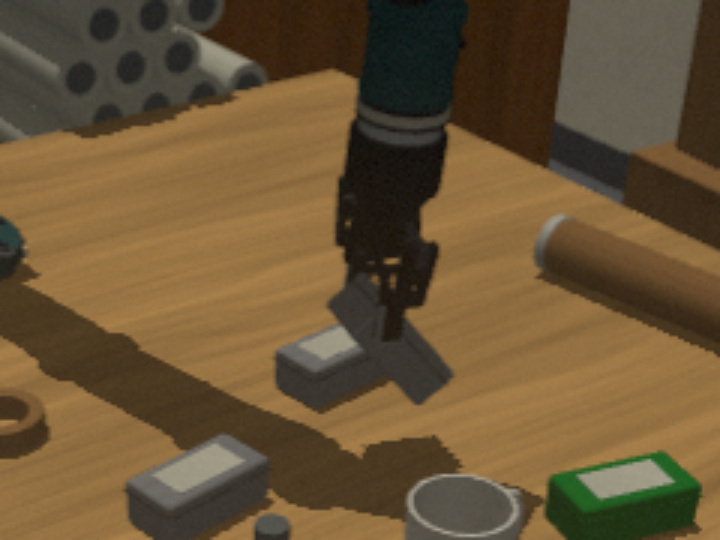

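Still about 45–50°. I'll lower it close to the desk and add sideways jerks towards +y.

>>> carry_out --plan '[{"linear": [22, 0, 0], "yaw": 0}, {"linear": [12, 0, 0], "yaw": 0}, {"linear": [0, 0, 12], "yaw": 0}, {"linear": [0, 0, 12], "yaw": 0}, {"linear": [0, 0, -41], "yaw": 0}, {"linear": [0, 0, -25], "yaw": 0}, {"linear": [0, 0, 0], "yaw": 0}, {"linear": [0, 0, 0], "yaw": 0}]'

```text
time_s: 12.88
ee_pos: [0.5994, 0.1912, 0.1029]
orientation: [-0.533, -0.434, 0.578, -0.44]
force: [-0.4, -0.7, -6.1]
grip_width: 0.0559
```

```bash
python3 -c "
from h import *
st(); go(.6,.16,.15,-13)
f=arm.grab_frame('scene'); cv2.imwrite('pics/s6.png',cv2.resize(f['img'][40:220,260:500,::-1],None,fx=3,fy=3))"
```

```text
t 12.88 p [0.5994 0.1912 0.1029] F [-0.44 -0.71 -6.08] T [-0.037 -0.009 -0.027] g 0.0559 q [-0.27  0.66 -0.18  1.87  0.21  0.69 -0.82]
toolx [-0.045 -0.046 -0.998] y-ang -13.6 yaw needed -0.011
mm now [-45.6   6.4  32.7] rows>=1.4
```

View pics/s6.png

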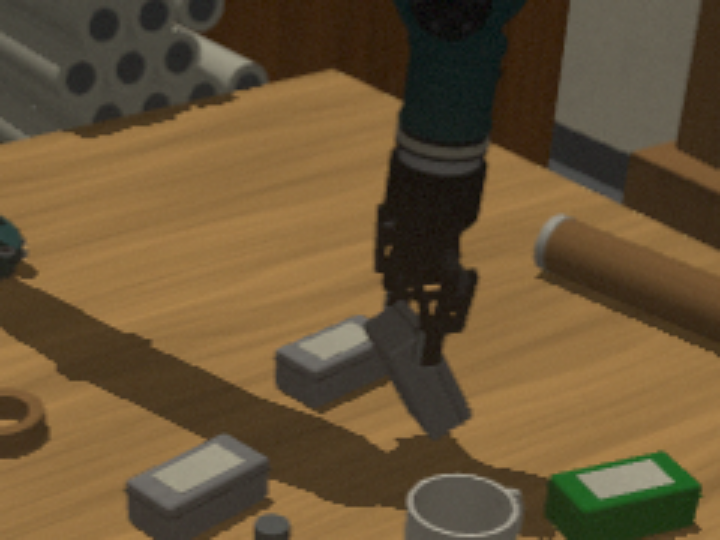

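>>> carry_out --plan '[{"linear": [0, 0, 12], "yaw": 0}, {"linear": [0, 0, 25], "yaw": 0}, {"linear": [0, 0, 38], "yaw": 0}, {"linear": [0, 0, -41], "yaw": 0}, {"linear": [0, 0, -30], "yaw": 0}, {"linear": [0, 0, -15], "yaw": 0}, {"linear": [0, 0, 0], "yaw": 0}, {"linear": [0, 0, 0], "yaw": 0}]'

```text
time_s: 13.6
ee_pos: [0.5997, 0.1686, 0.1043]
orientation: [-0.534, -0.423, 0.589, -0.435]
force: [1.6, -1.5, -6.3]
grip_width: 0.0558
```

```bash
python3 -c "
from h import *
st(); go(.6,.16,.15,-13)
f=arm.grab_frame('scene'); cv2.imwrite('pics/s7.png',cv2.resize(f['img'][40:220,260:500,::-1],None,fx=3,fy=3))"
```

```text
t 13.60 p [0.5997 0.1686 0.1043] F [ 1.6  -1.47 -6.34] T [ 0.056 -0.124  0.029] g 0.0558 q [-0.25  0.65 -0.17  1.88  0.21  0.7  -0.82]
toolx [-0.051 -0.061 -0.997] y-ang -15.4 yaw needed -0.041
mm after yaw [-45.    0.7  11.6] 0.04645579153821843
mm now [-45.    1.1  11.5] rows>=1.1
```

View pics/s7.png

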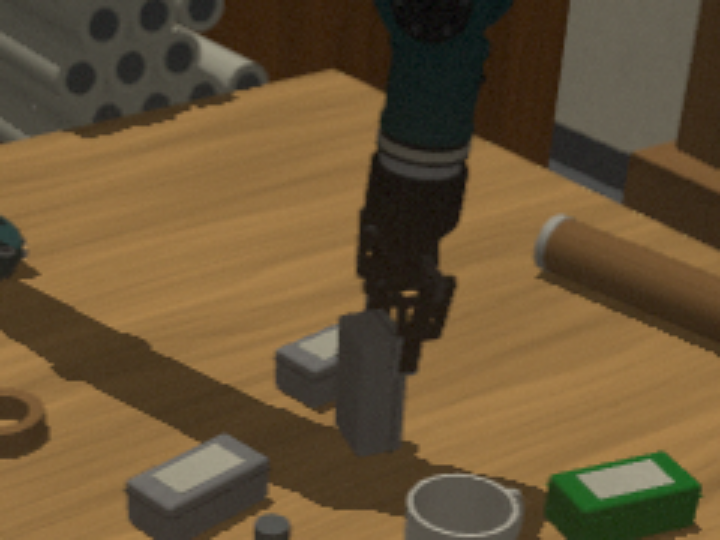

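The tin now hangs about vertical (crop, (370,385)). Lowering until it touches.

>>> carry_out --plan '[{"linear": [9, 0, 0], "yaw": 0}, {"linear": [7, 0, 0], "yaw": 0}, {"linear": [3, 0, 0], "yaw": 0}, {"linear": [0, 0, 0], "yaw": 0}]'

```text
time_s: 13.98
ee_pos: [0.5975, 0.1642, 0.084]
orientation: [-0.534, -0.422, 0.59, -0.434]
force: [-0.8, -0.0, -6.0]
grip_width: 0.0552
```

```bash
python3 -c "
from h import *
st()
f=arm.grab_frame('scene'); W=cloud(f); im=f['img']
np.save('sc.npy',W); cv2.imwrite('pics/s8.png',cv2.resize(im[100:220,330:450,::-1],None,fx=5,fy=5))
m=(abs(W[...,0]-.6)<.06)&(abs(W[...,1]-.16)<.08)&(W[...,2]>.004)
v,u=np.where(m); P=W[m]
for z in np.arange(0,.16,.01):
  k=(P[:,2]>=z)&(P[:,2]<z+.01)
  if k.sum()>3: print(round(z,2),k.sum(),P[k].min(0).round(3),P[k].max(0).round(3))
"
```

```text
t 13.98 p [0.5975 0.1642 0.084 ] F [-0.84 -0.01 -6.04] T [ 0.196 -0.104  0.003] g 0.0552 q [-0.25  0.68 -0.16  1.89  0.22  0.66 -0.83]
0.0 13 [0.614 0.129 0.006] [0.625 0.166 0.01 ]
0.01 73 [0.571 0.126 0.01 ] [0.628 0.167 0.02 ]
0.02 69 [0.569 0.126 0.02 ] [0.627 0.165 0.03 ]
0.03 71 [0.568 0.126 0.03 ] [0.626 0.162 0.04 ]
0.04 81 [0.567 0.124 0.04 ] [0.629 0.167 0.05 ]
0.05 77 [0.565 0.124 0.05 ] [0.629 0.164 0.06 ]
0.06 71 [0.564 0.124 0.06 ] [0.629 0.162 0.07 ]
0.07 75 [0.565 0.123 0.07 ] [0.628 0.163 0.08 ]
0.08 81 [0.571 0.123 0.08 ] [0.635 0.166 0.09 ]
0.09 82 [0.568 0.123 0.09 ] [0.642 0.167 0.1  ]
0.1 94 [0.57  0.123 0.1  ] [0.644 0.162 0.11 ]
0.11 255 [0.563 0.124 0.11 ] [0.643 0.188 0.12 ]
0.12 48 [0.562 0.145 0.12 ] [0.645 0.183 0.13 ]
0.13 83 [0.547 0.14  0.13 ] [0.66  0.185 0.14 ]
0.14 75 [0.542 0.14  0.14 ] [0.659 0.174 0.15 ]
0.15 79 [0.541 0.141 0.15 ] [0.659 0.175 0.16 ]
```

View pics/s8.png

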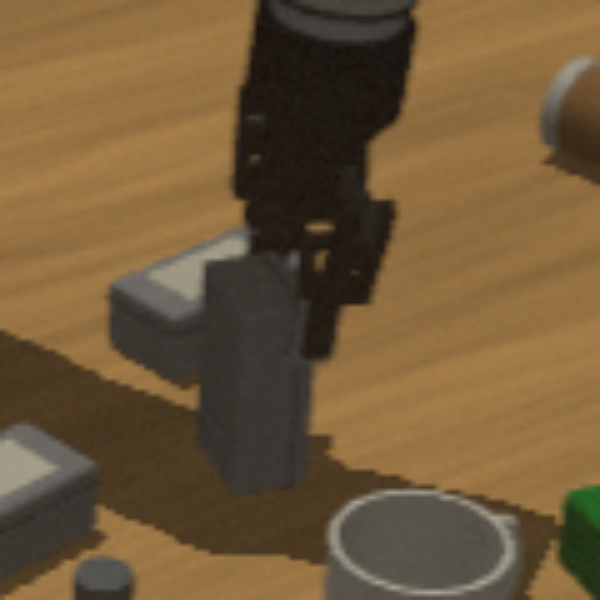

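>>> carry_out --plan '[{"linear": [3, 0, 0], "yaw": 0}, {"linear": [2, 0, 0], "yaw": 0}, {"linear": [0, 0, 0], "yaw": 0}]'

```text
time_s: 14.28
ee_pos: [0.5971, 0.1635, 0.0784]
orientation: [-0.534, -0.422, 0.59, -0.434]
force: [-0.2, 0.0, -6.3]
grip_width: 0.0557
```

```bash
python3 -c "
from h import *
st()"
```

```text
t 14.28 p [0.5971 0.1635 0.0784] F [-0.19  0.03 -6.26] T [ 0.202 -0.144  0.042] g 0.0557 q [-0.25  0.68 -0.16  1.9   0.23  0.65 -0.83]
```

>>> carry_out --plan '[{"linear": [2, 0, 0], "yaw": 0}, {"linear": [0, 0, 0], "yaw": 0}, {"linear": [0, 0, 0], "yaw": 0}]'

```text
time_s: 14.53
ee_pos: [0.5978, 0.1643, 0.0775]
orientation: [-0.535, -0.422, 0.59, -0.435]
force: [-0.1, 0.4, -6.2]
grip_width: 0.0554
```

```bash
python3 -c "
from h import *
st()"
```

```text
t 14.53 p [0.5978 0.1643 0.0775] F [-0.09  0.36 -6.18] T [ 0.224 -0.129 -0.017] g 0.0554 q [-0.25  0.68 -0.16  1.9   0.23  0.65 -0.83]
```

>>> carry_out --plan '[{"linear": [3, 0, 0], "yaw": 0}, {"linear": [2, 0, 0], "yaw": 0}, {"linear": [0, 0, 0], "yaw": 0}]'

```text
time_s: 14.78
ee_pos: [0.5986, 0.1666, 0.0769]
orientation: [-0.536, -0.422, 0.588, -0.435]
force: [0.2, -0.2, -6.6]
grip_width: 0.056
```

```bash
python3 -c "
from h import *
st()"
```

```text
t 14.78 p [0.5986 0.1666 0.0769] F [ 0.23 -0.21 -6.59] T [ 0.247 -0.162  0.023] g 0.0560 q [-0.26  0.69 -0.16  1.9   0.23  0.65 -0.84]
```

```bash
python3 -c "
from h import *
f=arm.grab_frame('scene'); W=cloud(f); im=f['img']
cv2.imwrite('pics/s9.png',cv2.resize(im[100:220,330:450,::-1],None,fx=5,fy=5))
m=(abs(W[...,0]-.6)<.06)&(abs(W[...,1]-.16)<.08)&(W[...,2]>.003)
v,u=np.where(m); P=W[m]
for z in np.arange(0,.13,.02):
  k=(P[:,2]>=z)&(P[:,2]<z+.01)
  if k.sum()>3: print(round(z,2),k.sum(),P[k].min(0).round(3),P[k].max(0).round(3))
f=arm.grab_frame('wrist'); cv2.imwrite('pics/w9.png',f['img'][...,::-1])
st(); go(.6,.16,.07,-13)"
```

```text
0.0 49 [0.57  0.127 0.003] [0.636 0.195 0.01 ]
0.02 74 [0.566 0.126 0.02 ] [0.628 0.166 0.03 ]
0.04 68 [0.57  0.127 0.04 ] [0.628 0.166 0.05 ]
0.06 75 [0.569 0.126 0.06 ] [0.63  0.165 0.07 ]
0.08 84 [0.568 0.126 0.08 ] [0.642 0.168 0.09 ]
0.1 196 [0.565 0.126 0.1  ] [0.645 0.186 0.11 ]
0.12 61 [0.549 0.144 0.12 ] [0.66  0.186 0.13 ]
t 14.88 p [0.5989 0.1669 0.0764] F [-0.15  1.7   0.24] T [ 0.391 -0.152  0.015] g 0.0556 q [-0.26  0.69 -0.16  1.9   0.23  0.64 -0.84]
toolx [-0.048 -0.059 -0.997] y-ang -15.4 yaw needed -0.043
mm after yaw [6.8 2.8 6.1] 0.00952876738446594
mm now [6.8 3.1 5.9] rows>=0.2
```

View pics/s9.png

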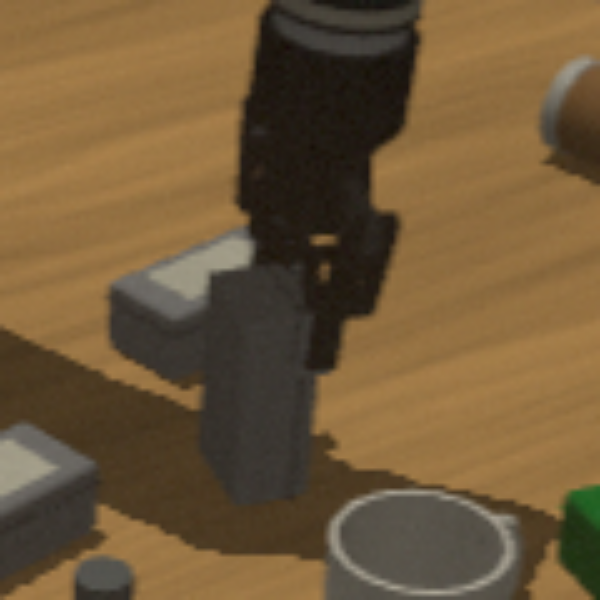

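View pics/w9.png

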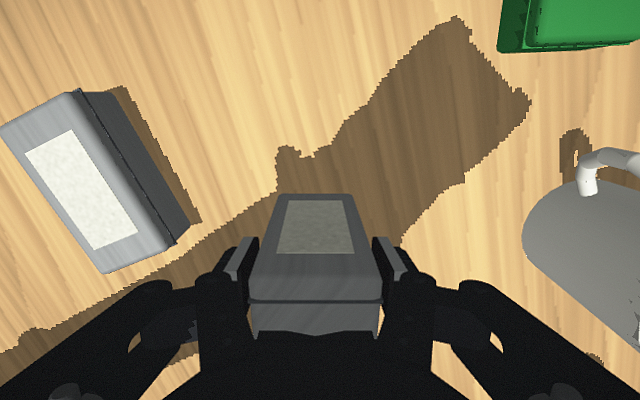

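The scene and wrist views show the tin upright on the desk (wrist: end cap at about (313,320), pads on both sides). Fz went from -6 to about 0, so the desk carries it. Letting go.

>>> carry_out --plan '[{"linear": [0, 0, 0], "yaw": 0}, {"linear": [0, 0, 0], "yaw": 0}, {"linear": [0, 0, 0], "yaw": 0}, {"linear": [0, 0, 0], "yaw": 0}, {"linear": [0, 0, 0], "yaw": 0}, {"linear": [0, 0, 0], "yaw": 0}]' --gripper 1

```text
time_s: 15.38
ee_pos: [0.6016, 0.1672, 0.0779]
orientation: [-0.538, -0.421, 0.587, -0.435]
force: [-0.5, 0.2, -0.2]
grip_width: 0.0851
```

```bash
python3 -c "
from h import *
st(); go(.6,.16,.07,-13)
f=arm.grab_frame('scene'); W=cloud(f); im=f['img']
cv2.imwrite('pics/s10.png',cv2.resize(im[100:220,330:450,::-1],None,fx=5,fy=5))"
```

```text
t 15.38 p [0.6016 0.1672 0.0779] F [-0.45  0.22 -0.24] T [ 0.054 -0.045 -0.015] g 0.0851 q [-0.26  0.69 -0.15  1.89  0.23  0.64 -0.84]
toolx [-0.043 -0.058 -0.997] y-ang -15.5 yaw needed -0.043
mm after yaw [8.3 0.2 6.8] 0.010784014640945694
mm now [8.3 0.5 6.8] rows>=0.3
```

View pics/s10.png

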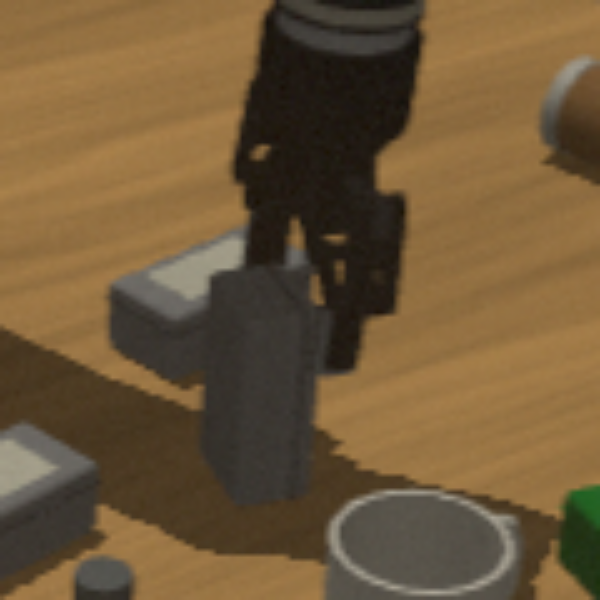

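Standing on its own. Next I'll locate its centre for the regrip.

```bash
cat > fit.py <<'E'
from h import *
def fit(ang,zc=(0.015,0.07),c=(.6,.155)):
    f=arm.grab_frame('scene'); W=cloud(f)
    m=(abs(W[...,0]-c[0])<.055)&(abs(W[...,1]-c[1])<.055)&(W[...,2]>zc[0])&(W[...,2]<zc[1])
    P=W[m][:,:2]
    (cx,cy),wh,a=cv2.minAreaRect((P*1000).astype(np.float32)); print("rect",cx,cy,wh,a,len(P))
    for a in ang:
        j=np.array([np.cos(np.radians(a)),np.sin(np.radians(a))]);k=np.array([-j[1],j[0]])
        J=P@j;Kk=P@k
        print(a,"J",np.percentile(J,[2,98]).round(4),"K",np.percentile(Kk,[2,98]).round(4),"centre",((np.percentile(J,98)-.028)*j+(np.percentile(Kk,2)+.021)*k).round(4), "mid",(np.mean(np.percentile(J,[1,99]))*j+np.mean(np.percentile(Kk,[1,99]))*k).round(4))
    return P
E
python3 -c "
from fit import *
P=fit([-13,-14,-15.5])
st()"
```

```text
rect 603.217041015625 140.60118103027344 (65.60572814941406, 36.49584197998047) 26.075916290283203 417
-13 J [0.5235 0.5757] K [0.262  0.3023] centre [0.5973 0.1526] mid [0.5982 0.1518]
-14 J [0.5188 0.5707] K [0.2717 0.3123] centre [0.5974 0.1527] mid [0.5983 0.152 ]
-15.5 J [0.5115 0.563 ] K [0.2859 0.327 ] centre [0.5975 0.1528] mid [0.5986 0.1523]
t 15.48 p [0.6015 0.1672 0.0778] F [0.37 0.28 0.36] T [ 0.091 -0.029 -0.001] g 0.0853 q [-0.26  0.69 -0.16  1.89  0.23  0.64 -0.84]
```

>>> carry_out --plan '[{"linear": [-20, 0, 0], "yaw": 0}, {"linear": [-35, 0, 0], "yaw": 0}, {"linear": [-35, 0, 0], "yaw": 0}, {"linear": [0, 0, 0], "yaw": 0}, {"linear": [0, 0, 35], "yaw": 0}, {"linear": [0, 0, 0], "yaw": 0}, {"linear": [0, 0, 0], "yaw": 0}]'

```text
time_s: 16.07
ee_pos: [0.5963, 0.1394, 0.1737]
orientation: [-0.537, -0.422, 0.586, -0.436]
force: [-0.2, 1.7, -0.7]
grip_width: 0.0852
```

```bash
python3 -c "
from fit import *
st();go(.598,.151,.07,-15.5)"
```

```text
t 16.07 p [0.5963 0.1394 0.1737] F [-0.17  1.69 -0.7 ] T [ 0.201 -0.024 -0.016] g 0.0852 q [-0.19  0.54 -0.19  1.87  0.19  0.8  -0.76]
toolx [-0.043 -0.057 -0.997] y-ang -15.3 yaw needed 0.003
mm now [102.7   1.4 -18.5] rows>=2.5
```

>>> carry_out --plan '[{"linear": [0, 0, -35], "yaw": 0}, {"linear": [0, 0, 0], "yaw": 0}, {"linear": [0, 0, 0], "yaw": 0}]'

```text
time_s: 16.32
ee_pos: [0.6058, 0.1692, 0.171]
orientation: [-0.537, -0.419, 0.588, -0.435]
force: [-1.1, -1.1, 0.0]
grip_width: 0.0857
```

```bash
python3 -c "
from fit import *
st();go(.598,.151,.07,-15.5)"
```

```text
t 16.32 p [0.6058 0.1692 0.171 ] F [-1.08 -1.14  0.02] T [-0.021 -0.049  0.019] g 0.0857 q [-0.24  0.57 -0.18  1.83  0.19  0.82 -0.8 ]
toolx [-0.044 -0.061 -0.997] y-ang -15.7 yaw needed -0.003
mm now [1.022e+02 1.000e-01 1.240e+01] rows>=2.5
```

>>> carry_out --plan '[{"linear": [0, 0, 0], "yaw": -0.12}, {"linear": [0, 0, 0], "yaw": -0.12}, {"linear": [0, 0, 0], "yaw": -0.12}, {"linear": [0, 0, 0], "yaw": -0.12}, {"linear": [0, 0, 0], "yaw": 0}]'

```text
time_s: 16.73
ee_pos: [0.6045, 0.1712, 0.169]
orientation: [0.412, 0.553, -0.466, 0.554]
force: [0.3, -0.1, 0.0]
grip_width: 0.0853
```

```bash
python3 -c "
from fit import *
st();go(.598,.151,.07,-15.5)"
```

```text
t 16.73 p [0.6045 0.1712 0.169 ] F [ 0.33 -0.12  0.01] T [ 0.107 -0.012  0.028] g 0.0853 q [-0.15  0.58 -0.32  1.83  0.29  0.84 -0.39]
toolx [-0.046 -0.062 -0.997] y-ang 13.1 yaw needed 0.499
mm after yaw [99.8  5.  16.2] 0.10126611554391925
mm now [100.3  -5.   13.2] rows>=2.5
```

>>> carry_out --plan '[{"linear": [0, 0, 0], "yaw": 0.12}, {"linear": [0, 0, 0], "yaw": 0.12}, {"linear": [0, 0, 0], "yaw": 0.12}, {"linear": [0, 0, 0], "yaw": 0.12}, {"linear": [0, 0, 0], "yaw": 0}]'

```text
time_s: 17.15
ee_pos: [0.6034, 0.1699, 0.1671]
orientation: [-0.537, -0.418, 0.591, -0.432]
force: [-0.2, -0.6, 0.9]
grip_width: 0.0858
```

```bash
python3 -c "
from fit import *
st();go(.598,.151,.07,-15.5)"
```

```text
t 17.15 p [0.6034 0.1699 0.1671] F [-0.22 -0.64  0.86] T [ 0.061 -0.056  0.019] g 0.0858 q [-0.24  0.57 -0.18  1.84  0.19  0.82 -0.81]
toolx [-0.05  -0.061 -0.997] y-ang -16.1 yaw needed -0.011
mm now [98.3  3.  12.6] rows>=2.4
```

>>> carry_out --plan '[{"linear": [10, 2, 9], "yaw": -0.01}, {"linear": [25, 0, 0], "yaw": 0}, {"linear": [15, 0, 0], "yaw": 0}, {"linear": [0, 0, 0], "yaw": 0}]'

```text
time_s: 17.48
ee_pos: [0.6011, 0.1556, 0.116]
orientation: [-0.535, -0.422, 0.587, -0.437]
force: [-0.1, 0.0, 0.8]
grip_width: 0.0852
```

```bash
python3 -c "
from fit import *
st();go(.598,.151,.07,-15.5)
f=arm.grab_frame('wrist'); cv2.imwrite('pics/w10.png',f['img'][...,::-1])"
```

```text
t 17.48 p [0.6011 0.1556 0.116 ] F [-0.15  0.03  0.78] T [ 0.088 -0.088 -0.062] g 0.0852 q [-0.23  0.63 -0.17  1.88  0.22  0.71 -0.8 ]
toolx [-0.046 -0.061 -0.997] y-ang -15.1 yaw needed 0.006
mm now [46.3 -0.4  2. ] rows>=1.1
```

View pics/w10.png

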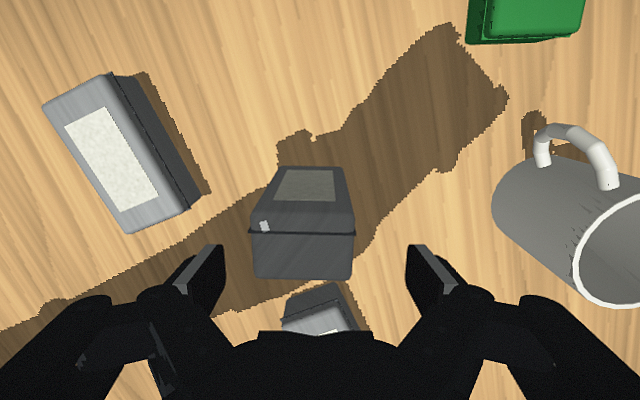

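```bash
python3 -c "
from fit import *
f=arm.grab_frame('wrist'); W=cloud(f)
m=(abs(W[...,2]-.108)<.012)&(np.hypot(W[...,0]-.598,W[...,1]-.152)<.05)
m[300:]=0
P=W[m]; v,u=np.where(m); print(len(P),u.min(),u.max(),v.min(),v.max(),np.percentile(P[:,2],[5,50,95]))
print(cv2.minAreaRect((P[:,:2]*1000).astype(np.float32)))"
```

```text
7484 248 355 203 279 [0.10203972 0.10967664 0.11080643]
((592.9352416992188, 155.11117553710938), (41.73801803588867, 56.88507843017578), 74.24769592285156)
```

```bash
python3 -c "
from fit import *
go(.594,.154,.07,-15.7)"
```

```text
toolx [-0.044 -0.06  -0.997] y-ang -15.2 yaw needed 0.009
mm now [48.4 -6.1  1.3] rows>=1.2
```

>>> carry_out --plan '[{"linear": [5, -5, 1], "yaw": 0.009}, {"linear": [15, 0, 0], "yaw": 0}, {"linear": [15, 0, 0], "yaw": 0}, {"linear": [8, 0, 0], "yaw": 0}, {"linear": [0, 0, 0], "yaw": 0}]'

```text
time_s: 18.0
ee_pos: [0.5977, 0.1554, 0.0778]
orientation: [-0.541, -0.419, 0.585, -0.435]
force: [-0.3, 0.2, 0.3]
grip_width: 0.085
```

```bash
python3 -c "
from fit import *
st();go(.594,.154,.07,-15.7)"
```

```text
t 18.00 p [0.5977 0.1554 0.0778] F [-0.34  0.22  0.28] T [ 0.091 -0.042 -0.026] g 0.0850 q [-0.24  0.68 -0.15  1.91  0.23  0.62 -0.83]
toolx [-0.036 -0.056 -0.998] y-ang -15.7 yaw needed 0.000
mm now [ 8.  -3.1  1.9] rows>=0.2
```

>>> carry_out --plan '[{"linear": [6, -2, 1], "yaw": 0}, {"linear": [0, 0, 0], "yaw": 0}]'

```text
time_s: 18.17
ee_pos: [0.5955, 0.1549, 0.0724]
orientation: [-0.541, -0.419, 0.585, -0.435]
force: [-0.3, -0.5, -0.3]
grip_width: 0.0853
```

>>> carry_out --plan '[{"linear": [0, 0, 0], "yaw": 0}, {"linear": [0, 0, 0], "yaw": 0}, {"linear": [0, 0, 0], "yaw": 0}, {"linear": [0, 0, 0], "yaw": 0}, {"linear": [0, 0, 0], "yaw": 0}, {"linear": [0, 0, 0], "yaw": 0}]' --gripper -1 --grip_force 40

```text
time_s: 18.67
ee_pos: [0.5956, 0.1556, 0.0739]
orientation: [-0.542, -0.419, 0.584, -0.436]
force: [-0.7, 0.9, -1.1]
grip_width: 0.0553
```

>>> carry_out --plan '[{"linear": [-6, 0, 0], "yaw": 0}, {"linear": [-10, 0, 0], "yaw": 0}, {"linear": [-15, 0, 0], "yaw": 0}, {"linear": [-20, 0, 0], "yaw": 0}, {"linear": [-20, 0, 0], "yaw": 0}, {"linear": [-15, 0, 0], "yaw": 0}, {"linear": [0, 0, 0], "yaw": 0}, {"linear": [0, 0, 0], "yaw": 0}]'

```text
time_s: 19.33
ee_pos: [0.5945, 0.1588, 0.1624]
orientation: [-0.539, -0.42, 0.587, -0.434]
force: [-0.6, 0.3, -5.1]
grip_width: 0.0552
```

```bash
python3 -c "
from fit import *
st();go(.55,-.277,.2,-77)
f=arm.grab_frame('scene'); im=f['img']
cv2.imwrite('pics/s11.png',cv2.resize(im[50:250,300:500,::-1],None,fx=3,fy=3))"
```

```text
t 19.33 p [0.5945 0.1588 0.1624] F [-0.58  0.27 -5.08] T [ 0.072 -0.057  0.007] g 0.0552 q [-0.23  0.56 -0.18  1.87  0.19  0.78 -0.8 ]
toolx [-0.042 -0.057 -0.997] y-ang -15.7 yaw needed 1.070
mm after yaw [-38.5 413.5 144.2] 0.439635444838698
mm now [-10.6  74.  433.2] rows>=10.7
```

View pics/s11.png

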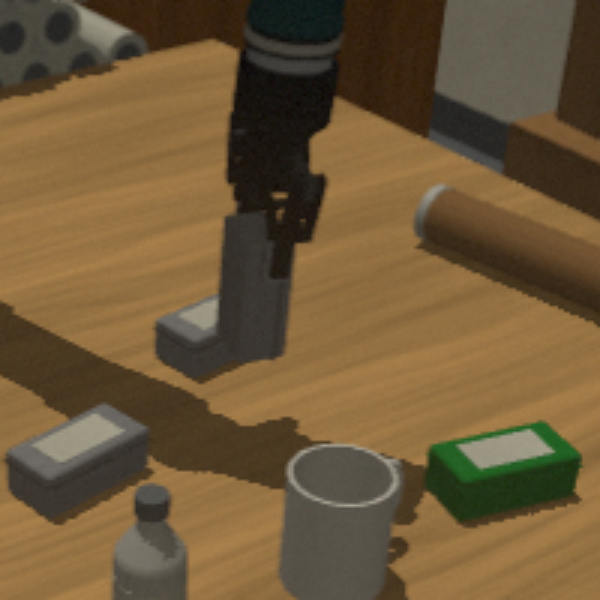

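```bash
python3 -c "
from fit import *
f=arm.grab_frame('top')
im=f['img']; cv2.imwrite('pics/t2.png',cv2.resize(im[180:280,370:490,::-1],None,fx=6,fy=6,interpolation=cv2.INTER_CUBIC))
K=np.array(f['camera_matrix'])
def ray(px,z):
    n=cv2.undistortPoints(np.array(px,float).reshape(-1,1,2),K,np.array([f['k1'],0,0,0.])).reshape(-1,2)
    D=np.c_[n,np.ones(len(n))]@att(f).T; o=np.array(f['position']); return (o+D*((z-o[2])/D[:,2])[:,None])[:,:2]
q=ray([(400.4,211.6),(447.6,202),(458.8,245.6),(411.2,255.6)],.064); print(q, q.mean(0))
print('sides',np.linalg.norm(q-np.roll(q,-1,0),axis=1), [np.degrees(np.arctan2(*(b-a)[::-1])) for a,b in zip(q,np.roll(q,-1,0))])
rows(.555,-.277,.178,-77,step=25,yst=.07)
"
```

```text
[[ 0.58525306 -0.20941669]
 [ 0.61070159 -0.31913511]
 [ 0.51043017 -0.34203901]
 [ 0.48490833 -0.23311376]] [ 0.54782329 -0.27592614]
sides [0.11263107 0.102854   0.11187526 0.10310488] [np.float64(-76.9414943406721), np.float64(-167.13329583285181), np.float64(103.1868609479022), np.float64(13.287334953472872)]
n 18 e -1.070 d [-0.0394 -0.4357  0.0164]
[{'linear': [1, 4, 24], 'yaw': np.float64(0.059)}, {'linear': [1, 6, 24], 'yaw': np.float64(0.059)}, {'linear': [0, 7, 23], 'yaw': np.float64(0.059)}, {'linear': [0, 9, 23], 'yaw': np.float64(0.059)}, {'linear': [0, 10, 22], 'yaw': np.float64(0.059)}, {'linear': [0, 11, 22], 'yaw': np.float64(0.059)}, {'linear': [0, 12, 21], 'yaw': np.float64(0.059)}, {'linear': [0, 14, 20], 'yaw': np.float64(0.059)}, {'linear': [0, 15, 19], 'yaw': np.float64(0.059)}, {'linear': [0, 16, 18], 'yaw': np.float64(0.059)}, {'linear': [0, 17, 17], 'yaw': np.float64(0.059)}, {'linear': [0, 18, 16], 'yaw': np.float64(0.059)}, {'linear': [0, 19, 15], 'yaw': np.float64(0.059)}, {'linear': [0, 20, 14], 'yaw': np.float64(0.059)}, {'linear': [-1, 21, 13], 'yaw': np.float64(0.059)}, {'linear': [-1, 21, 12], 'yaw': np.float64(0.059)}, {'linear': [-1, 22, 10], 'yaw': np.float64(0.059)}, {'linear': [-1, 23, 9], 'yaw': np.float64(0.059)}]
```

View pics/t2.png

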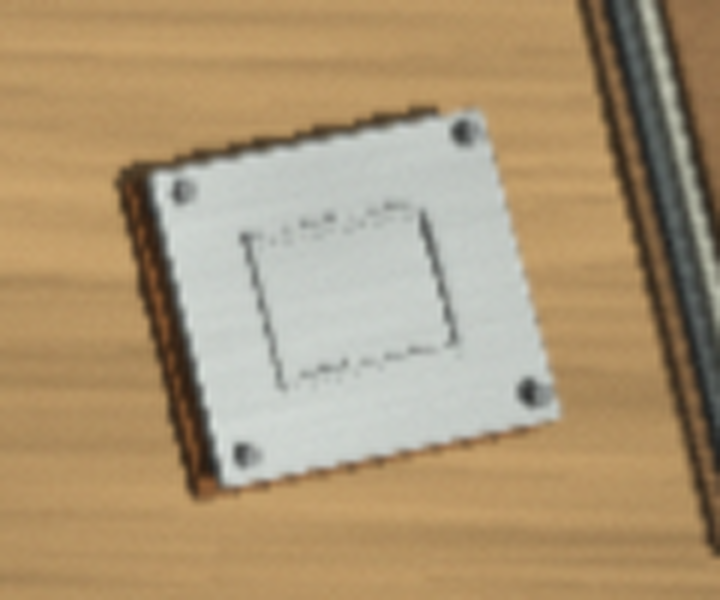

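The top view shows the press with its posts at all four corners and the seat around (350,295) in the crop, free. Posts and plate agree on the centre, (0.548, -0.2765), with the 66 mm side along -77°. Carrying the tin over.

>>> carry_out --plan '[{"linear": [-1, 4, 18], "yaw": 0.059}, {"linear": [0, 6, 24], "yaw": 0.059}, {"linear": [0, 7, 23], "yaw": 0.059}, {"linear": [0, 9, 23], "yaw": 0.059}, {"linear": [0, 10, 22], "yaw": 0.059}, {"linear": [0, 11, 22], "yaw": 0.059}, {"linear": [0, 12, 21], "yaw": 0.059}, {"linear": [0, 14, 20], "yaw": 0.059}]'

```text
time_s: 20.1
ee_pos: [0.5668, -0.043, 0.1675]
orientation: [-0.625, -0.261, 0.679, -0.283]
force: [0.8, 0.5, -5.0]
grip_width: 0.0555
```

```bash
python3 -c "
from fit import *
st();go(.555,-.277,.178,-77)
rows(.555,-.277,.178,-77,step=25,yst=.07)
"
```

```text
t 20.10 p [ 0.5668 -0.043   0.1675] F [ 0.85  0.48 -5.02] T [ 0.119 -0.174 -0.006] g 0.0555 q [-0.01  0.5  -0.03  1.98  0.11  0.72 -0.9 ]
toolx [-0.058 -0.058 -0.997] y-ang -44.7 yaw needed 0.563
mm after yaw [ -5.3 225.4  64.8] 0.23457953470792278
mm now [  3.7 156.3 174.9] rows>=5.7
n 10 e -0.563 d [-0.0118 -0.234   0.0105]
[{'linear': [0, 16, 17], 'yaw': np.float64(0.056)}, {'linear': [0, 17, 17], 'yaw': np.float64(0.056)}, {'linear': [0, 17, 16], 'yaw': np.float64(0.056)}, {'linear': [0, 18, 15], 'yaw': np.float64(0.056)}, {'linear': [0, 19, 14], 'yaw': np.float64(0.056)}, {'linear': [0, 20, 12], 'yaw': np.float64(0.056)}, {'linear': [0, 21, 11], 'yaw': np.float64(0.056)}, {'linear': [0, 21, 10], 'yaw': np.float64(0.056)}, {'linear': [0, 22, 9], 'yaw': np.float64(0.056)}, {'linear': [0, 22, 8], 'yaw': np.float64(0.056)}]
```

>>> carry_out --plan '[{"linear": [0, 16, 17], "yaw": 0.056}, {"linear": [0, 17, 17], "yaw": 0.056}, {"linear": [0, 17, 16], "yaw": 0.056}, {"linear": [0, 18, 15], "yaw": 0.056}, {"linear": [0, 19, 14], "yaw": 0.056}, {"linear": [0, 20, 12], "yaw": 0.056}, {"linear": [0, 21, 11], "yaw": 0.056}, {"linear": [0, 14, 6], "yaw": 0.056}]'

```text
time_s: 20.77
ee_pos: [0.5322, -0.2551, 0.176]
orientation: [-0.669, -0.077, 0.731, -0.114]
force: [0.3, -1.1, -5.1]
grip_width: 0.0552
```

>>> carry_out --plan '[{"linear": [0, 0, 0], "yaw": 0.04}, {"linear": [0, 0, 0], "yaw": 0.02}, {"linear": [0, 0, 0], "yaw": 0}]'

```text
time_s: 21.02
ee_pos: [0.5251, -0.2664, 0.1755]
orientation: [-0.671, -0.044, 0.735, -0.085]
force: [-0.2, -0.4, -5.6]
grip_width: 0.0553
```

```bash
python3 -c "
from fit import *
st();go(.555,-.277,.178,-77)
f=arm.grab_frame('scene'); W=cloud(f); np.save('sc2.npy',W); im=f['img']
cv2.imwrite('pics/s12.png',cv2.resize(im[90:290,120:320,::-1],None,fx=3,fy=3))
p=arm.read_state()['ee_pos']
m=(np.hypot(W[...,0]-p[0],W[...,1]-p[1])<.07)&(W[...,2]>.075)&(W[...,2]<.17)
P=W[m]
for z in np.arange(.07,.17,.01):
  k=(P[:,2]>=z)&(P[:,2]<z+.01)
  if k.sum()>3: print(round(z,2),k.sum(),P[k].min(0).round(3),P[k].max(0).round(3),P[k].mean(0).round(3))
"
```

```text
t 21.02 p [ 0.5251 -0.2664  0.1755] F [-0.2  -0.43 -5.59] T [ 0.164 -0.179 -0.014] g 0.0553 q [ 0.23  0.52  0.17  1.94  0.02  0.75 -1.03]
toolx [-0.085 -0.066 -0.994] y-ang -79.3 yaw needed -0.041
mm after yaw [ -4.2  17.2 -26.5] 0.03182378832929194
mm now [ -4.3  16.1 -27.1] rows>=0.8
0.1 81 [ 0.512 -0.299  0.101] [ 0.549 -0.239  0.11 ] [ 0.54  -0.273  0.106]
0.11 115 [ 0.508 -0.3    0.11 ] [ 0.551 -0.241  0.12 ] [ 0.54  -0.275  0.115]
0.12 121 [ 0.51  -0.299  0.12 ] [ 0.551 -0.239  0.13 ] [ 0.54  -0.274  0.125]
0.13 117 [ 0.512 -0.299  0.13 ] [ 0.551 -0.238  0.14 ] [ 0.541 -0.274  0.135]
0.14 132 [ 0.511 -0.299  0.14 ] [ 0.552 -0.238  0.15 ] [ 0.541 -0.273  0.145]
0.15 123 [ 0.513 -0.298  0.15 ] [ 0.551 -0.237  0.16 ] [ 0.541 -0.272  0.155]
0.16 126 [ 0.512 -0.298  0.16 ] [ 0.551 -0.237  0.17 ] [ 0.541 -0.273  0.165]
```

View pics/s12.png

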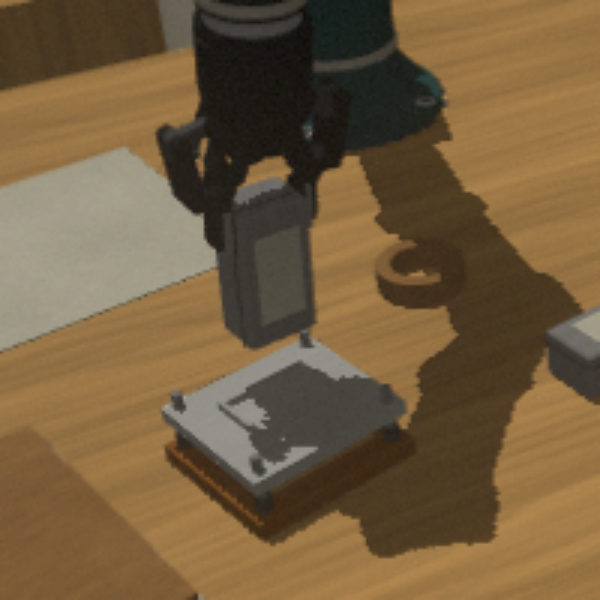

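```bash
cat > seat.py <<'E'
from fit import *
S=np.array([.548,-.2765])
def tin(zlo,zhi,W=None):
    if W is None: W=cloud(arm.grab_frame('scene'))
    p=arm.read_state()['ee_pos']
    m=(np.hypot(W[...,0]-p[0],W[...,1]-p[1])<.065)&(W[...,2]>zlo)&(W[...,2]<zhi)
    P=W[m]
    best=None
    for a in np.arange(0,26,.5):   # normal angle of label face
        n=np.array([np.cos(np.radians(a)),np.sin(np.radians(a))]);t=np.array([n[1],-n[0]])  # t: toward -y
        N=P[:,:2]@n;T=P[:,:2]@t
        hn=np.percentile(N,97);ht=np.percentile(T,97)
        c=np.mean(np.minimum(abs(hn-N),abs(ht-T)))
        if best is None or c<best[0]: best=(c,a,hn,ht,np.percentile(N,2),np.percentile(T,2))
    c,a,hn,ht,ln,lt=best
    n=np.array([np.cos(np.radians(a)),np.sin(np.radians(a))]);t=np.array([n[1],-n[0]])
    cen=(hn-.021)*n+(ht-.028)*t
    # tilt of label face
    F=P[abs(P[:,:2]@n-hn)<.004]; A=np.c_[F[:,:2]@t,F[:,2],np.ones(len(F))]; co=np.linalg.lstsq(A,F[:,:2]@n,rcond=None)[0]
    E=P[(abs(P[:,:2]@t-ht)<.004)&(P[:,:2]@n<hn-.006)]; ce=np.linalg.lstsq(np.c_[E[:,:2]@n,E[:,2],np.ones(len(E))],E[:,:2]@t,rcond=None)[0] if len(E)>20 else [0,0,0]
    print("fit err %.4f"%c,"ang",a,"facefit dang %.1f"%np.degrees(np.arctan(-co[0])),"extent n %.4f t %.4f"%(hn-ln,ht-lt),"centre",cen.round(4),"tilt n/z %.3f t/z %.3f"%(co[1],ce[1]),"S-c",(S-cen).round(4))
    return cen
E
python3 -c "
from seat import *
W=np.load('sc2.npy')
tin(.08,.165,W); tin(.08,.12,W); tin(.13,.17,W)"
```

```text
fit err 0.0024 ang 11.0 facefit dang 0.1 extent n 0.0385 t 0.0541 centre [ 0.5263 -0.2689] tilt n/z 0.023 t/z -0.036 S-c [ 0.0217 -0.0076]
fit err 0.0020 ang 9.5 facefit dang -0.9 extent n 0.0363 t 0.0535 centre [ 0.525  -0.2698] tilt n/z 0.082 t/z -0.013 S-c [ 0.023  -0.0067]
fit err 0.0023 ang 11.0 facefit dang 0.1 extent n 0.0389 t 0.0537 centre [ 0.5266 -0.2681] tilt n/z 0.016 t/z -0.039 S-c [ 0.0214 -0.0084]
```

```bash
python3 -c "
from seat import *
W=np.load('scene0.npy')
m=(abs(W[...,2]-.052)<.006)&(np.hypot(W[...,0]-.548,W[...,1]+.277)<.11)
P=W[m]; print(np.median(P[:,2]),cv2.minAreaRect((P[:,:2]*1000).astype(np.float32)))
p=arm.read_state()['ee_pos']; go(p[0]+.0225,p[1]-.007,p[2],-77.3)"
```

```text
0.04941720237609559 ((548.7925415039062, -276.98406982421875), (130.03199768066406, 137.3885955810547), 13.160943031311035)
toolx [-0.086 -0.066 -0.994] y-ang -79.3 yaw needed -0.034
mm after yaw [ -1.4  11.8 -20.4] 0.023563743335896326
mm now [ -1.5  11.1 -20.8] rows>=0.6
```

>>> carry_out --plan '[{"linear": [-1, 5, -10], "yaw": -0.02}, {"linear": [0, 3, -5], "yaw": -0.015}, {"linear": [0, 0, 0], "yaw": 0}, {"linear": [0, 0, 0], "yaw": 0}]'

```text
time_s: 21.4
ee_pos: [0.544, -0.2678, 0.1745]
orientation: [-0.669, -0.062, 0.734, -0.1]
force: [-0.8, 0.1, -5.3]
grip_width: 0.0557
```

```bash
python3 -c "
from seat import *
st();tin(.08,.165)
p=arm.read_state()['ee_pos']; go(.5476,-.2734,.16,-77.3)"
```

```text
t 21.40 p [ 0.544  -0.2678  0.1745] F [-0.77  0.06 -5.34] T [ 0.203 -0.213  0.041] g 0.0557 q [ 0.23  0.54  0.15  1.9   0.02  0.77 -0.99]
fit err 0.0024 ang 12.5 facefit dang -0.2 extent n 0.0392 t 0.0547 centre [ 0.5453 -0.27  ] tilt n/z 0.024 t/z -0.038 S-c [ 0.0027 -0.0065]
toolx [-0.085 -0.064 -0.994] y-ang -76.7 yaw needed 0.010
mm now [14.5  5.9 -3.4] rows>=0.4
```

>>> carry_out --plan '[{"linear": [0, 4, -6], "yaw": 0}, {"linear": [10, 0, 0], "yaw": 0}, {"linear": [12, 0, 0], "yaw": 0}, {"linear": [6, 0, 0], "yaw": 0}, {"linear": [0, 0, 0], "yaw": 0}, {"linear": [0, 0, 0], "yaw": 0}]'

```text
time_s: 21.95
ee_pos: [0.5502, -0.2704, 0.1434]
orientation: [-0.669, -0.063, 0.734, -0.101]
force: [0.4, -0.3, -4.7]
grip_width: 0.0555
```

```bash
python3 -c "
from seat import *
st();W=cloud(arm.grab_frame('scene'));tin(.076,.135,W);tin(.076,.1,W)
p=arm.read_state()['ee_pos']; go(.5476,-.2734,.12,-77.3)
f=arm.grab_frame('scene');cv2.imwrite('pics/s13.png',cv2.resize(f['img'][130:290,140:300,::-1],None,fx=4,fy=4))
Q=W[(np.hypot(W[...,0]-p[0],W[...,1]-p[1])<.06)&(W[...,2]>.057)]; print('n by z',np.histogram(Q[:,2],np.arange(.057,.1,.004)))"
```

```text
t 21.95 p [ 0.5502 -0.2704  0.1434] F [ 0.38 -0.33 -4.75] T [ 0.165 -0.302 -0.027] g 0.0555 q [ 0.24  0.58  0.14  1.9   0.02  0.71 -0.99]
fit err 0.0024 ang 13.5 facefit dang 0.2 extent n 0.0390 t 0.0542 centre [ 0.5518 -0.2725] tilt n/z 0.021 t/z -0.035 S-c [-0.0038 -0.004 ]
fit err 0.0022 ang 14.5 facefit dang 0.7 extent n 0.0396 t 0.0532 centre [ 0.5511 -0.2731] tilt n/z 0.029 t/z -0.037 S-c [-0.0031 -0.0034]
toolx [-0.085 -0.063 -0.994] y-ang -76.5 yaw needed 0.013
mm now [23.7  1.4  0.7] rows>=0.6
n by z (array([11,  0,  0, 18, 44, 41, 49, 45, 52, 45]), array([0.057, 0.061, 0.065, 0.069, 0.073, 0.077, 0.081, 0.085, 0.089,
       0.093, 0.097]))
```

View pics/s13.png

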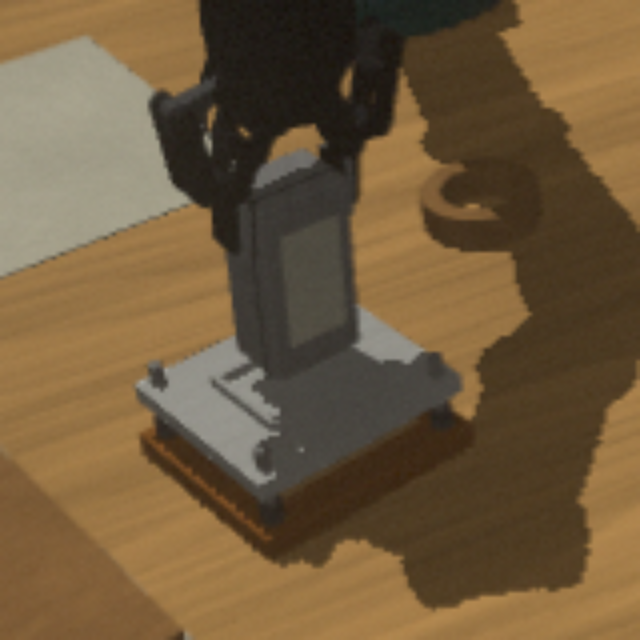

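>>> carry_out --plan '[{"linear": [3, 2, 0], "yaw": 0}, {"linear": [5, 0, 0], "yaw": 0}, {"linear": [2, 0, 0], "yaw": 0}, {"linear": [0, 0, 0], "yaw": 0}, {"linear": [0, 0, 0], "yaw": 0}]'

```text
time_s: 22.47
ee_pos: [0.5508, -0.274, 0.1345]
orientation: [-0.67, -0.063, 0.733, -0.101]
force: [0.4, -1.1, -5.6]
grip_width: 0.0555
```

```bash
python3 -c "
from seat import *
st();f=arm.grab_frame('scene');W=cloud(f);tin(.063,.125,W);tin(.063,.085,W)
p=arm.read_state()['ee_pos']
cv2.imwrite('pics/s14.png',cv2.resize(f['img'][130:290,140:300,::-1],None,fx=4,fy=4))
Q=W[(np.hypot(W[...,0]-p[0],W[...,1]-p[1])<.06)&(W[...,2]>.057)]; print('n by z',np.histogram(Q[:,2],np.arange(.053,.1,.004)))"
```

```text
t 22.47 p [ 0.5508 -0.274   0.1345] F [ 0.37 -1.07 -5.59] T [ 0.107 -0.198 -0.011] g 0.0555 q [ 0.25  0.6   0.14  1.91  0.02  0.7  -0.99]
fit err 0.0021 ang 15.0 facefit dang 1.1 extent n 0.0390 t 0.0538 centre [ 0.5521 -0.2763] tilt n/z 0.017 t/z -0.036 S-c [-0.0041 -0.0002]
fit err 0.0019 ang 13.5 facefit dang 0.3 extent n 0.0371 t 0.0538 centre [ 0.5513 -0.2769] tilt n/z 0.026 t/z -0.024 S-c [-0.0033  0.0004]
n by z (array([ 0,  9, 25, 43, 48, 45, 41, 53, 46, 47, 51]), array([0.053, 0.057, 0.061, 0.065, 0.069, 0.073, 0.077, 0.081, 0.085,
       0.089, 0.093, 0.097]))
```

View pics/s14.png

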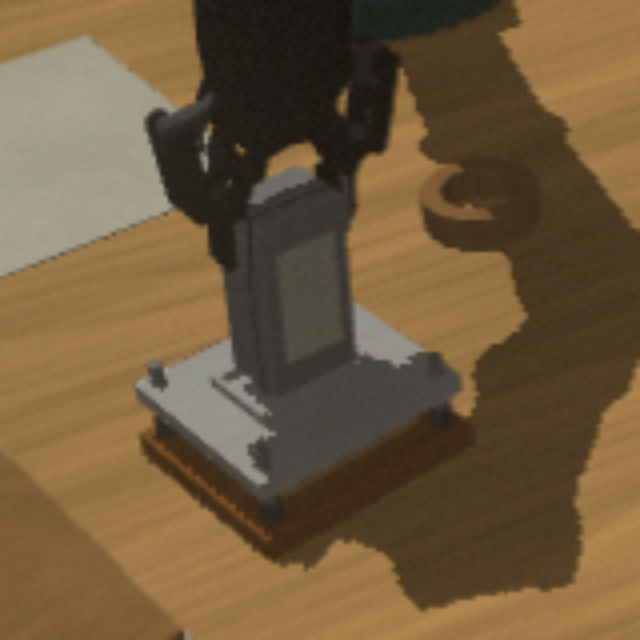

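>>> carry_out --plan '[{"linear": [0, -1, 3], "yaw": 0}, {"linear": [3, 0, 0], "yaw": 0}, {"linear": [3, 0, 0], "yaw": 0}, {"linear": [0, 0, 0], "yaw": 0}, {"linear": [0, 0, 0], "yaw": 0}]'

```text
time_s: 22.93
ee_pos: [0.5469, -0.2741, 0.1287]
orientation: [-0.67, -0.063, 0.732, -0.101]
force: [-0.1, -0.9, -6.2]
grip_width: 0.0555
```

```bash
python3 -c "
from seat import *
st();f=arm.grab_frame('scene');W=cloud(f);tin(.063,.125,W);tin(.06,.085,W)
p=arm.read_state()['ee_pos']
cv2.imwrite('pics/s15.png',cv2.resize(f['img'][180:260,170:270,::-1],None,fx=7,fy=7,interpolation=cv2.INTER_CUBIC))"
```

```text
t 22.93 p [ 0.5469 -0.2741  0.1287] F [-0.08 -0.94 -6.19] T [ 0.156 -0.208 -0.005] g 0.0555 q [ 0.25  0.6   0.14  1.92  0.02  0.68 -0.98]
fit err 0.0023 ang 12.5 facefit dang -0.5 extent n 0.0392 t 0.0546 centre [ 0.5485 -0.2763] tilt n/z 0.019 t/z -0.037 S-c [-0.0005 -0.0002]
fit err 0.0022 ang 13.5 facefit dang 0.1 extent n 0.0388 t 0.0545 centre [ 0.5479 -0.2771] tilt n/z 0.023 t/z -0.056 S-c [0.0001 0.0006]
```

View pics/s15.png

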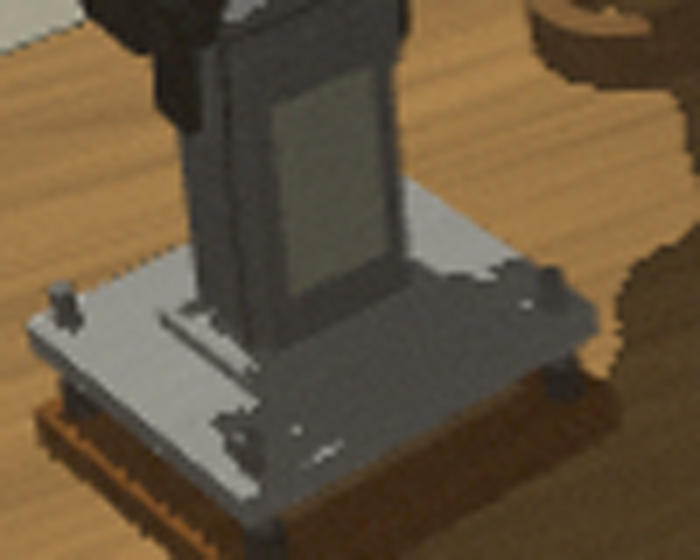

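The base is centred over the seat within 1 mm and square within 1°. Lowering into it.

>>> carry_out --plan '[{"linear": [3, 0, -0.5], "yaw": 0}, {"linear": [3, 0, -0.5], "yaw": 0}, {"linear": [2, 0, 0], "yaw": 0}, {"linear": [0, 0, 0], "yaw": 0}, {"linear": [0, 0, 0], "yaw": 0}]'

```text
time_s: 23.4
ee_pos: [0.5476, -0.2744, 0.1206]
orientation: [-0.67, -0.063, 0.732, -0.101]
force: [-0.9, -0.3, -3.5]
grip_width: 0.0556
```

```bash
python3 -c "
from seat import *
st();f=arm.grab_frame('scene');W=cloud(f);st();tin(.063,.12,W)
m=(abs(W[...,2]-.046)<.01)&(np.hypot(W[...,0]-.548,W[...,1]+.277)<.1); print('plate z',np.percentile(W[m][:,2],[20,50,80]))"
```

```text
t 23.40 p [ 0.5476 -0.2744  0.1206] F [-0.91 -0.25 -3.48] T [ 0.247  0.016 -0.07 ] g 0.0556 q [ 0.25  0.61  0.14  1.92  0.01  0.66 -0.98]
t 23.45 p [ 0.5476 -0.2744  0.1206] F [-0.13 -0.38 -2.77] T [ 0.32  -0.026  0.08 ] g 0.0555 q [ 0.25  0.61  0.14  1.92  0.01  0.66 -0.98]
fit err 0.0023 ang 15.0 facefit dang 0.7 extent n 0.0396 t 0.0539 centre [ 0.5493 -0.2762] tilt n/z 0.025 t/z -0.034 S-c [-0.0013 -0.0003]
plate z [0.04320214 0.04479301 0.04661148]
```

>>> carry_out --plan '[{"linear": [2.5, 0, 0], "yaw": 0}, {"linear": [2, 0, 0], "yaw": 0}, {"linear": [0, 0, 0], "yaw": 0}, {"linear": [0, 0, 0], "yaw": 0}]'

```text
time_s: 23.78
ee_pos: [0.5476, -0.2745, 0.1166]
orientation: [-0.671, -0.063, 0.732, -0.101]
force: [-0.7, 0.7, -2.3]
grip_width: 0.0554
```

```bash
python3 -c "
from seat import *
st();f=arm.grab_frame('scene');W=cloud(f);st();tin(.063,.12,W)
m=(abs(W[...,2]-.044)<.01)&(np.hypot(W[...,0]-.548,W[...,1]+.277)<.1); print('plate z',np.percentile(W[m][:,2],[20,50,80]))"
```

```text
t 23.78 p [ 0.5476 -0.2745  0.1166] F [-0.69  0.72 -2.33] T [0.338 0.042 0.017] g 0.0554 q [ 0.25  0.62  0.14  1.92  0.01  0.66 -0.98]
t 23.83 p [ 0.5476 -0.2745  0.1166] F [-0.97  0.86 -1.76] T [0.367 0.072 0.001] g 0.0552 q [ 0.25  0.62  0.14  1.92  0.01  0.66 -0.98]
fit err 0.0023 ang 13.0 facefit dang -0.3 extent n 0.0390 t 0.0547 centre [ 0.5495 -0.2762] tilt n/z 0.017 t/z -0.030 S-c [-0.0015 -0.0003]
plate z [0.03941196 0.04092317 0.04302481]
```

>>> carry_out --plan '[{"linear": [2, 0, 0], "yaw": 0}, {"linear": [1.5, 0, 0], "yaw": 0}, {"linear": [0, 0, 0], "yaw": 0}, {"linear": [0, 0, 0], "yaw": 0}]'

```text
time_s: 24.17
ee_pos: [0.5476, -0.2746, 0.1155]
orientation: [-0.671, -0.063, 0.732, -0.101]
force: [-0.9, 1.8, -1.4]
grip_width: 0.0555
```

```bash
python3 -c "
from seat import *
st();f=arm.grab_frame('scene');W=cloud(f);st();tin(.06,.12,W)
m=(abs(W[...,2]-.042)<.01)&(np.hypot(W[...,0]-.548,W[...,1]+.277)<.1); print('plate z',np.percentile(W[m][:,2],[20,50,80]))"
```

```text
t 24.17 p [ 0.5476 -0.2746  0.1155] F [-0.9   1.79 -1.44] T [ 0.311  0.13  -0.017] g 0.0555 q [ 0.25  0.62  0.14  1.92  0.01  0.65 -0.98]
t 24.22 p [ 0.5476 -0.2746  0.1154] F [-1.4   0.37 -1.  ] T [ 0.393  0.097 -0.04 ] g 0.0553 q [ 0.25  0.62  0.14  1.92  0.01  0.65 -0.98]
fit err 0.0023 ang 13.5 facefit dang 0.6 extent n 0.0394 t 0.0546 centre [ 0.5495 -0.2761] tilt n/z 0.020 t/z -0.027 S-c [-0.0015 -0.0004]
plate z [0.03837388 0.03989891 0.04177571]
```

The plate reads 0.0399, about 10 mm down, and most of the weight is carried. Releasing.

>>> carry_out --plan '[{"linear": [0.5, 0, 0], "yaw": 0}, {"linear": [0, 0, 0], "yaw": 0}, {"linear": [0, 0, 0], "yaw": 0}, {"linear": [0, 0, 0], "yaw": 0}]' --gripper 0.5

```text
time_s: 24.55
ee_pos: [0.5503, -0.2769, 0.1157]
orientation: [-0.673, -0.061, 0.73, -0.103]
force: [0.3, 0.4, 0.1]
grip_width: 0.0642
```

>>> carry_out --plan '[{"linear": [0, 0, 0], "yaw": 0}, {"linear": [0, 0, 0], "yaw": 0}, {"linear": [0, 0, 0], "yaw": 0}, {"linear": [0, 0, 0], "yaw": 0}]' --gripper 1

```text
time_s: 24.88
ee_pos: [0.5514, -0.2776, 0.1161]
orientation: [-0.674, -0.061, 0.729, -0.103]
force: [-0.2, -0.9, -0.4]
grip_width: 0.0853
```

```bash
python3 -c "
from seat import *
st();f=arm.grab_frame('scene');W=cloud(f);st();tin(.06,.12,W)
m=(abs(W[...,2]-.042)<.01)&(np.hypot(W[...,0]-.548,W[...,1]+.277)<.1); print('plate z',np.percentile(W[m][:,2],[20,50,80]))
f=arm.grab_frame('wrist'); cv2.imwrite('pics/w16.png',f['img'][...,::-1])"
```

```text
t 24.88 p [ 0.5514 -0.2776  0.1161] F [-0.23 -0.95 -0.37] T [ 0.035 -0.044 -0.04 ] g 0.0853 q [ 0.25  0.62  0.14  1.92  0.01  0.65 -0.98]
t 24.93 p [ 0.5513 -0.2776  0.116 ] F [0.19 0.08 0.9 ] T [ 0.066 -0.082 -0.002] g 0.0855 q [ 0.25  0.62  0.14  1.92  0.01  0.65 -0.98]
fit err 0.0021 ang 14.0 facefit dang -0.0 extent n 0.0366 t 0.0542 centre [ 0.5489 -0.2783] tilt n/z 0.002 t/z -0.005 S-c [-0.0009  0.0018]
plate z [0.03797391 0.03942456 0.04146272]
```

View pics/w16.png

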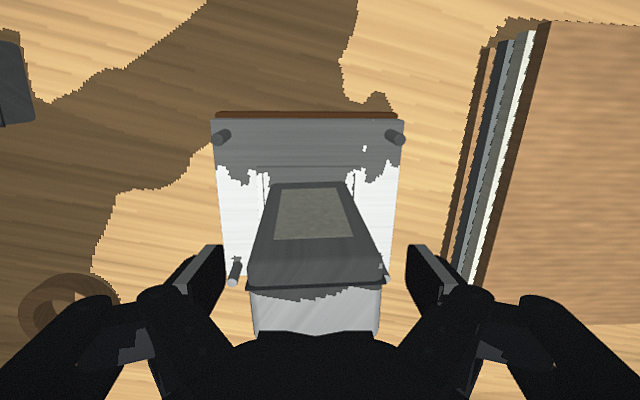

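Tin upright, free of both fingers (wrist view: label face at (315,215), pads clear at columns 222 and 408). Retreating straight up.

>>> carry_out --plan '[{"linear": [-10, 0, 0], "yaw": 0}, {"linear": [-20, 0, 0], "yaw": 0}, {"linear": [-30, 0, 0], "yaw": 0}, {"linear": [-35, 0, 0], "yaw": 0}, {"linear": [-35, 0, 0], "yaw": 0}, {"linear": [0, 0, 25], "yaw": 0}, {"linear": [0, 0, 0], "yaw": 0}, {"linear": [0, 0, 0], "yaw": 0}]'

```text
time_s: 25.65
ee_pos: [0.5366, -0.2732, 0.2577]
orientation: [-0.674, -0.061, 0.729, -0.103]
force: [-0.2, 0.9, -0.3]
grip_width: 0.0854
```

```bash
python3 -c "
from seat import *
st();f=arm.grab_frame('scene');W=cloud(f)
m=(np.hypot(W[...,0]-.548,W[...,1]+.277)<.06)&(W[...,2]>.06)&(W[...,2]<.17); P=W[m]
print(P[:,2].max()); 
m=(abs(W[...,2]-.042)<.01)&(np.hypot(W[...,0]-.548,W[...,1]+.277)<.1); print('plate z',np.percentile(W[m][:,2],[20,50,80]))
cv2.imwrite('pics/s17.png',f['img'][...,::-1])
f=arm.grab_frame('top');cv2.imwrite('pics/t17.png',f['img'][...,::-1]); W=cloud(f)
W0=np.load('top0.npy')
for n,(u,v) in dict(mug=(269,127),glue=(338,135),tape=(345,301),green=(196,133),T2=(310,216),T3=(213,260)).items():
  sl=(slice(v-14,v+15),slice(u-14,u+15)); print(n,'median |dz|',np.nanmedian(abs(W[sl][...,2]-W0[sl][...,2])).round(4), 'p90',np.nanpercentile(abs(W[sl][...,2]-W0[sl][...,2]),90).round(4))
"
```

```text
t 25.65 p [ 0.5366 -0.2732  0.2577] F [-0.24  0.95 -0.3 ] T [ 0.129 -0.084 -0.01 ] g 0.0854 q [ 0.23  0.43  0.16  1.85  0.03  0.91 -0.98]
0.1519277870646687
plate z [0.03782228 0.03937491 0.04140258]
mug median |dz| 0.0018 p90 0.0043
glue median |dz| 0.0017 p90 0.0043
tape median |dz| 0.0018 p90 0.0045
green median |dz| 0.0019 p90 0.0045
T2 median |dz| 0.0018 p90 0.0045
T3 median |dz| 0.0019 p90 0.0044
```

View pics/s17.png

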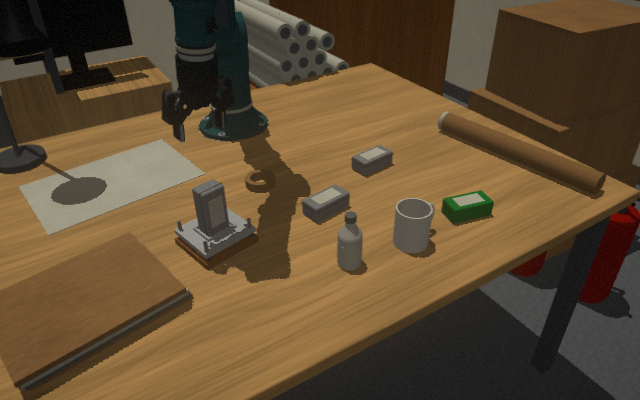

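View pics/t17.png

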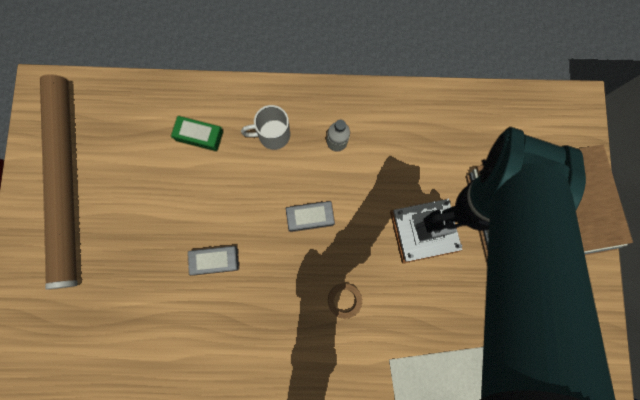

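The tin stands upright in the seat at scene (210,208). The plate is still 10 mm down with the hand clear. The bystanders and the other two tins are unmoved. Handing in.

```bash
python3 -c "
from h import *
print(arm.hand_in())"
```

```text
the job is handed in; nothing more can be done
None
```

The full tin is standing upright in the press seat, and its weight alone holds the sprung plate fully down. I handed the job in at about 26 s of the 72 s allowed.

**Finding the full tin:** The first tin I lifted, the one lying between the mug and the tape roll, read about 1.3 N, so it was a light one. The next, nearest the green look-alike, read about 5.6 N (0.57 kg), so it was the full one. I never lifted the third tin because this settled it.

**Standing it up:** I gripped it lightly near one end. It hung only 10–15° down because pad friction held it, so I made short jerking moves with the hand until it hung vertical. I then set it on the desk, released it and saw it stand alone. Next I took it by its top and lowered it into the seat.

**Last checks, with the hand clear:**
- **Plate:** its surface reads 0.0394 m, against 0.0494 m before, so it is about 10 mm down.
- **Tin:** it is upright to within about 0.3°, centred within 2 mm and square to the seat within about 1°. Those figures are from just after release. Once the hand was clear, the tin's top read 0.152 m, against 0.150 m expected.
- **Everything else:** the mug, glue bottle, tape roll, green tin and third tin are where they were. The first tin I lifted is back in its place on the desk.

**What disagreed:**
- **Hand tilt:** the gripper drifted to about 6° off vertical, and the moves available could not correct it. The held tin stayed within about 2–3° and settled flat on release.
- **Regrip position:** the scene and wrist cameras differed by about 5 mm on where the standing tin was. I used the wrist reading, and the grip was good.
- **Contact force:** setting the first tin back down briefly read 15.8 N, within the 40 N limit.

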